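Square up the slide holders and switch on their heaters

TASK

Take the stylus from its stand and, touching the holders and switches only with it, nudge every slide holder on the warmer snugly into the square corner of its own bay, so that it touches the back fence and the side fence on its left, while all the bay heaters are still off. Then press the rocker of each bay that has a holder fully on (the first three rockers from the left belong to the left, middle and right bay), leaving the heater of an empty bay off and the main switch at the right end on. Finally stand the stylus back in its stand; the holders must still be snug in their corners, and the other things on the bench stay where they are.

Things in the scene. Friction and masses are not known exactly. Their poses are not given: they have to be found in the camera images.
- slide0: Slide holder, if present, that lies loosely in the left (+y) bay of the slide warmer: flat grey plastic rectangle 70 (its x) x 46 (its y) x 8 mm thick with a glass window, about 60 g. Origin: centre of its underside.
- corner0 (a point): Inner square corner of the left (+y) bay, on the deck's surface (45 mm above the table); x away from the robot, y left, z up, as the warmer. The back fence's face is at x = 0; the bay's side fence stands on the +y side of y = 0, from x = -40 to 0 mm. A holder touching both, long side along x, has its centre at x = -35, y = -23 mm here.
- slide1: Slide holder, if present, that lies loosely in the middle bay of the slide warmer: flat grey plastic rectangle 70 (its x) x 46 (its y) x 8 mm thick with a glass window, about 60 g. Origin: centre of its underside.
- corner1 (a point): Inner square corner of the middle bay, on the deck's surface (45 mm above the table); x away from the robot, y left, z up, as the warmer. The back fence's face is at x = 0; the bay's side fence stands on the +y side of y = 0, from x = -40 to 0 mm. A holder touching both, long side along x, has its centre at x = -35, y = -23 mm here.
- slide2: Slide holder, if present, that lies loosely in the right (-y) bay of the slide warmer: flat grey plastic rectangle 70 (its x) x 46 (its y) x 8 mm thick with a glass window, about 60 g. Origin: centre of its underside.
- corner2 (a point): Inner square corner of the right (-y) bay, on the deck's surface (45 mm above the table); x away from the robot, y left, z up, as the warmer. The back fence's face is at x = 0; the bay's side fence stands on the +y side of y = 0, from x = -40 to 0 mm. A holder touching both, long side along x, has its centre at x = -35, y = -23 mm here.
- warmer: Slide warmer, fixed: white box with aluminium deck, 200 (x) x 420 (y) x 45 mm high. A dark steel back fence runs along its far edge; three side fences, 8 mm thick, 40 mm long, 134 mm apart, meet it and make three bays, each on the -y side of its fence. Fences are 14 mm high; the deck is open in front and on the right. Origin: centre of its underside, x away from the robot.
- rocker0 (a joint): Rocker 1st from the left (+y): heats the left bay. Angle in rad: 0 = off (far end, away from the robot, up), 0.6 = on (far end down). It stays where it is left; no spring; takes about 1.5 N at the far end.
- rocker0_far (a point): Point to press to switch this rocker on: top face of its far half, 13 mm from the pivot, moving with it; about 57 mm above the table when off, 7.5 mm lower when on. The white rocker is 36 mm long (x) and 15 mm wide, tilts 0.3 rad either side of level; 26 mm between neighbours' centres. Pressing the near half switches it off.
- rocker1 (a joint): Rocker 2nd from the left: heats the middle bay. Angle in rad: 0 = off (far end, away from the robot, up), 0.6 = on (far end down). It stays where it is left; no spring; takes about 1.5 N at the far end.
- rocker1_far (a point): Point to press to switch this rocker on: top face of its far half, 13 mm from the pivot, moving with it; about 57 mm above the table when off, 7.5 mm lower when on. The white rocker is 36 mm long (x) and 15 mm wide, tilts 0.3 rad either side of level; 26 mm between neighbours' centres. Pressing the near half switches it off.
- rocker2 (a joint): Rocker 3rd from the left: heats the right bay. Angle in rad: 0 = off (far end, away from the robot, up), 0.6 = on (far end down). It stays where it is left; no spring; takes about 1.5 N at the far end.
- rocker2_far (a point): Point to press to switch this rocker on: top face of its far half, 13 mm from the pivot, moving with it; about 57 mm above the table when off, 7.5 mm lower when on. The white rocker is 36 mm long (x) and 15 mm wide, tilts 0.3 rad either side of level; 26 mm between neighbours' centres. Pressing the near half switches it off.
- rocker3 (a joint): Rocker 4th, rightmost: the main switch, already on. Angle in rad: 0 = off (far end, away from the robot, up), 0.6 = on (far end down). It stays where it is left; no spring; takes about 1.5 N at the far end.
- rocker3_far (a point): Point to press to switch this rocker on: top face of its far half, 13 mm from the pivot, moving with it; about 57 mm above the table when off, 7.5 mm lower when on. The white rocker is 36 mm long (x) and 15 mm wide, tilts 0.3 rad either side of level; 26 mm between neighbours' centres. Pressing the near half switches it off.
- stylus: Stylus that stands upright in its stand: steel shaft 10 mm thick, with a 7 mm thick, 18 mm long blunt tip at the bottom, and a square white grip 14 x 14 mm at the top, from 80 to 150 mm above the tip's end; 50 g. Origin: the lower end of the tip; z along the stylus, up; x and y square to the grip's faces.
- stand: Stylus stand, fixed blue block 64 x 64 x 60 mm high, with a vertical round hole 14 mm wide (3 mm chamfer) at its middle, 50 mm deep: the stylus's tip rests on the hole's floor 10 mm above the table. Origin: centre of its underside. The stand is on one side of the warmer and the switch box on the other, which varies.
- bank: Grey switch box, fixed, 75 (x) x 130 (y) x 40 mm high, that carries the row of four rockers. Origin: centre of its underside; x away from the robot.
- petri_dish: Bystander, loose: flat clear dish, 60 mm wide, 14 mm high. Origin: centre of its underside. Not part of the job.
- reagent_jar: Bystander, loose: small jar, 44 mm wide, 55 mm high. Origin: centre of its underside. Not part of the job.
- beaker: Bystander, loose: glass cup, 60 mm wide, 85 mm high. Origin: centre of its underside. Not part of the job.
- reagent_box: Bystander, loose: cardboard reagent box 50 x 70 x 40 mm. Origin: centre of its underside. Not part of the job.
Mind the look-alikes: they are no part of the job. Leave any blue or brown look-alike of the slide2 alone.

How it is judged:
By the outcome, as a careful person would: the job done as asked, in the order asked, and still so for the second after the job is handed in, with the robot touching nothing.
Of slide0, slide1, slide2 only 2 to 3 are there at a start; the rules pass over those that are not, and their reading is None.
At some moment in a run one of slide0, slide1, slide2 may be knocked a few centimetres aside while the robot is not near it.
It also fails if it takes over 210 s, if anything falls off the work surface, if the arm or the gripper's body presses on something with over 40 N, if the wrist force passes 120 N, or if a joint passes its speed limit or range.

ROBOT

A 7-joint arm with a two-finger parallel gripper is mounted at the origin on the work surface. World frame = base frame: x ahead of the robot, y to its left, z up, the work surface at z = 0. Lengths are in m, angles in degrees, forces in N, time in s.
With the tool pointing down it reaches from about 0.425 to 0.825 m from the base axis. Payload 3.6 kg.
Tool frame: the origin (TCP) lies midway between the tips of the shut fingers; the grasp point (between the pads) lies ctrl.grasp_offset behind it (ctrl.grasp_offset is the distance from the TCP to the grasp point, in m); z points along the fingers, y is the line along which they close (so a half turn about z gives the same grasp; the last joint's range is limited). The gripper opens to 93 mm and grips with 3 to 60 N. Pads are 15 mm wide; open, the fingers measure 128 mm over their backs; the gripper's body (75 mm by 188 mm) begins 65 mm behind the grasp point.
Start: joints at [72.451, 35.231, -0.722, 81.555, 0.464, 63.22, -2.315], TCP at [0.18, -0.625, 0.219] pointing down, gripper open.
Joint ranges: [-178.69, 178.69], [-17.37, 117.87], [-77.05, 75.6], [15.02, 138.74], [-78.02, 258.01], [0.78, 113.62], [-162.83, 162.83]. Speed limits (degrees/s): [159.86, 159.86, 180, 180, 180, 180, 180].

INTERFACE

Orientations are given as a 3x3 rotation matrix whose columns are the frame's x, y, z axes.
In Python, from bench import ctrl gives the robot as it stands. The module is installed in compiled form; this text tells all that it offers.
- The arm moves only by the tool send_rows, never from a script. Its argument "motion" is a list that holds one entry, the list of rows, each a list of 7 numbers: the shift along the tool's x, y, z in m, then the turn, a rotation vector about the tool's x, y, z in degrees, then the finger opening in m, from 0 to 0.093. In form: [[[x, y, z, wx, wy, wz, fingers], ...]]. A call has 1 to 5 rows; each row shifts and turns the commanded pose from where the row before left it, along the tool's axes as they then stand; what a row does not reach is not made up. A row lasts 1/10 s, in which the tool goes at most 50 mm and 8.59 degrees, less where a joint would pass 70% of its speed; a pose out of reach is approached as far as the arm can. A call with a gripper value outside its range is refused whole. The fingers move at their own pace and stop on an object; the grip force is fixed at half the most. Time passes only in rows, so rows that do not move let the fingers close. It gives the time, the measured TCP pose, the force, the opening and the grip force at its end, in the units of the state.
- ctrl.read_state(): the state, without advancing time (a new reading comes with each control period).
- ctrl.capture(name): name is "side" or "top" or "wrist"; returns a dict with "img" (420x560x3 uint8, blue, green, red), "fx", "fy", "cx", "cy" (pixels), "dist_coeffs" ([k1, k2, p1, p2, k3] as OpenCV has them; the pictures are not rectified), "R" (3x3) and "t" (3): a world point X has camera coordinates R X + t; the wrist camera has in their place "hand_eye" (4x4, takes a point from camera to tool coordinates, whose origin is the TCP and whose axes are the flange's). Camera axes: x right, y down, z forward; pixel columns grow to the right and rows downward; lengths in m; the calibration is good to about 2 mm. A picture is of the moment at which its call begins: read the wrist's pose just before it. There is no depth.
- ctrl.close_job(): hands the job in; it is judged then, once.
Trained networks look in the newest picture that a camera, given by its name, has taken for a name from the list of things; names that differ only in an ending like _2 or _b are one class to them, and where a whole thing is asked for, a point or a joint stands for the part that bears it (a point fixed in the world has none). Each returns a list of dicts, best first, with "score" (0 to 1); they miss things now and then, are a little off and sometimes report something else, mostly with a low value. They report only what shows in the picture. A call takes as long as a camera call. They do not tell look-alikes from the thing itself.
- ctrl.search_frame(query, camera): "extent" ([left, top, width, height] in pixels, round what is visible of it).
The state is a dict: "clock": time; "joint_pos": joint angles; "dq": joint speeds; "joint_torque": joint torques, N m; "tcp_pos": TCP position; "tool_rot": TCP orientation; "ft_force": force on the tool from outside, world axes, zero at the start; "moment": the same for the moment, N m; "opening": finger opening in m; "gripper_force": force on a finger pad.
Only numpy, scipy, OpenCV 4.12 (cv2) and the standard library are available. Lean on these libraries where they do the work, as an engineer would, in place of code of your own. Each camera call takes 0.05 s, during which the arm holds its last target. There are 200 camera calls.

## Working session

There is one attempt and no reset: what is moved stays moved. The work goes in short steps, Python scripts to look and compute and a tool call to move; the robot and the scene stay as the last step left them, time stands still between calls to the robot, and variables do not carry over. Pictures are saved under pics/ and viewed, at most 14 in all, crops included, and the job is handed in when it is done.

Besides the shell and the picture viewer there is one more tool, called after ">>>" as a command line: name --argument value ..., lists and objects as JSON in quotes. send_rows: Moves the arm, as the interface text tells. Its arguments: {"type":"object","properties":{"motion":{"type":"array"}},"required":["motion"]}

```bash
mkdir -p pics
cat > h.py <<'E'
import numpy as np,cv2
from bench import ctrl
def cap(n,save=None):
    s=ctrl.read_state(); c=ctrl.capture(n); c['s']=s
    c['K']=np.array([[c['fx'],0,c['cx']],[0,c['fy'],c['cy']],[0,0,1.]]); c['D']=np.array(c['dist_coeffs'],float)
    if 'hand_eye' in c:
        H=np.array(c['hand_eye']); T=np.eye(4); T[:3,:3]=np.array(s['tool_rot']); T[:3,3]=s['tcp_pos']
        M=np.linalg.inv(T@H); c['R']=M[:3,:3]; c['t']=M[:3,3]
    else: c['R']=np.array(c['R']); c['t']=np.array(c['t'])
    if save: cv2.imwrite('pics/'+save+'.png',c['img'])
    return c
def pix2w(c,uv,z):
    p=cv2.undistortPoints(np.array(uv,float).reshape(-1,1,2),c['K'],c['D']).reshape(-1,2)
    d=np.c_[p,np.ones(len(p))]@c['R']; o=-c['R'].T@c['t']
    return o+d*((z-o[2])/d[:,2])[:,None]
def w2pix(c,X):
    return cv2.projectPoints(np.array(X,float).reshape(-1,1,3),cv2.Rodrigues(c['R'])[0],c['t'],c['K'],c['D'])[0].reshape(-1,2)
E
cat > a.py <<'E'
from h import *
np.set_printoptions(precision=3,suppress=True)
s=ctrl.read_state();print(s['clock'],s['tcp_pos'],s['tool_rot'],ctrl.grasp_offset,s['opening'])
for n in('top','side'):
    c=cap(n,n+'0'); print(n,-c['R'].T@c['t'])
    for q in('slide0','warmer','stylus','stand','bank','rocker0','petri_dish','reagent_jar','beaker','reagent_box'):
        for d in ctrl.search_frame(q,n)[:5]:
            e=d['extent'];print(q,round(d['score'],2),np.round(e),pix2w(c,[e[0]+e[2]/2,e[1]+e[3]/2],0.05)[0])
E
python3 a.py
```

```text
0.0 [ 0.179 -0.624  0.217] [[ 0.961  0.276 -0.001]
 [ 0.276 -0.961  0.002]
 [-0.    -0.003 -1.   ]] 0.0188 0.09304972521630796
top [ 0.319 -0.031  1.299]
slide0 0.82 [311. 187.  20.  29.] [ 0.578 -0.138  0.05 ]
slide0 0.61 [206. 194.  23.  31.] [0.555 0.128 0.05 ]
slide0 0.61 [257. 194.  19.  24.] [0.566 0.002 0.05 ]
slide0 0.61 [227. 118.  28.  20.] [0.776 0.073 0.05 ]
slide0 0.6 [383. 283.  35.  35.] [ 0.329 -0.335  0.05 ]
warmer 0.55 [199. 182. 161.  76.] [ 0.53  -0.031  0.05 ]
stylus 0.58 [368. 212.  61.  48.] [ 0.49  -0.335  0.05 ]
stand 0.74 [108. 211.  20.  11.] [0.536 0.385 0.05 ]
stand 0.69 [109. 204.  36.  31.] [0.527 0.361 0.05 ]
bank 0.66 [369. 211.  58.  47.] [ 0.496 -0.334  0.05 ]
rocker0 0.62 [400. 231.  10.   9.] [ 0.491 -0.351  0.05 ]
rocker0 0.58 [392. 227.   9.  16.] [ 0.492 -0.329  0.05 ]
rocker0 0.44 [412. 233.   8.  11.] [ 0.486 -0.38   0.05 ]
rocker0 0.26 [367. 213.  59.  46.] [ 0.491 -0.331  0.05 ]
petri_dish 0.69 [178. 278.  23.  24.] [0.35  0.192 0.05 ]
reagent_jar 0.59 [331. 287.  17.  16.] [ 0.34  -0.184  0.05 ]
reagent_jar 0.37 [367. 211.  59.  48.] [ 0.4
[... 531 characters left out ...]
.323 -0.282  0.05 ]
warmer 0.7 [208. 146. 148. 167.] [0.527 0.026 0.05 ]
stylus 0.85 [191. 341.  18.  33.] [0.554 0.346 0.05 ]
stand 0.68 [330. 141.  11.   6.] [ 0.507 -0.287  0.05 ]
stand 0.59 [179. 348.  54.  64.] [0.525 0.376 0.05 ]
bank 0.92 [320. 120.  49.  42.] [ 0.489 -0.303  0.05 ]
rocker0 0.55 [336. 133.  16.  11.] [ 0.495 -0.313  0.05 ]
rocker0 0.37 [343. 126.  17.   2.] [ 0.488 -0.365  0.05 ]
petri_dish 0.74 [316. 325.  32.  32.] [0.347 0.228 0.05 ]
reagent_jar 0.96 [376. 181.  21.  23.] [ 0.344 -0.167  0.05 ]
reagent_jar 0.52 [201. 144. 154. 170.] [0.536 0.026 0.05 ]
beaker 0.7 [286. 112.  23.  34.] [ 0.619 -0.308  0.05 ]
reagent_box 0.59 [145. 324.  45.  48.] [0.616 0.353 0.05 ]
```

```bash
python3 -c "
import cv2
t=cv2.imread('pics/top0.png')[95:335,90:450];s=cv2.imread('pics/side0.png')[90:430,120:440]
cv2.imwrite('pics/t0.png',cv2.resize(t,None,fx=2.2,fy=2.2,interpolation=2));cv2.imwrite('pics/s0.png',cv2.resize(s,None,fx=1.75,fy=1.75,interpolation=2))"
```

```text
(no output)
```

View pics/t0.png

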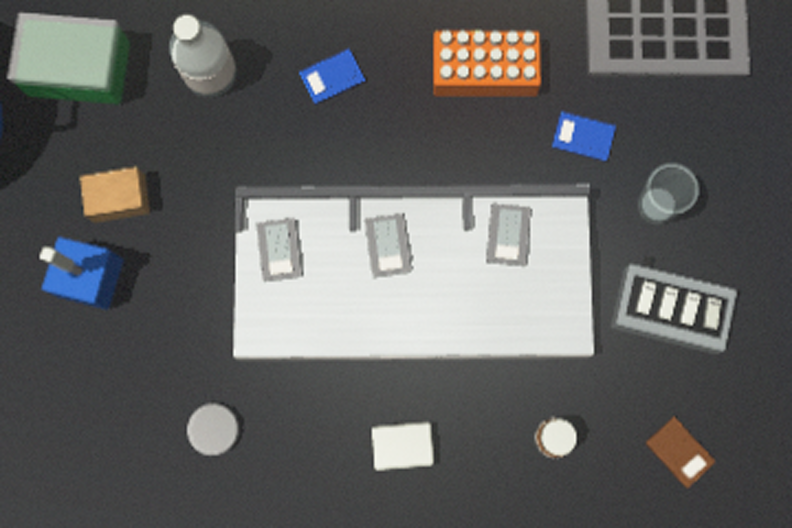

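View pics/s0.png

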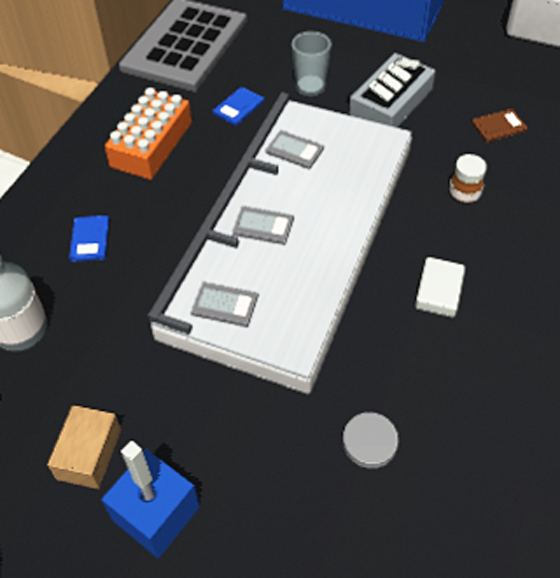

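The three grey holders lie on the deck at about (279,249), (388,245) and (509,235) in the enlarged top crop. All three bays are occupied. The blue look-alikes at (332,76) and (584,136) and the brown one at (681,452) are off the warmer, so they don't count. The stand is at (80,270) and the bank at (677,308). Next I'll go for a view over the bank.

>>> send_rows --motion '[[[0, 0, -0.02, 0, 0, 8, 0.093], [0, 0, -0.02, 0, 0, 8, 0.093], [0.033, -0.036, 0, 0, 0, 0, 0.093], [0.033, -0.036, 0, 0, 0, 0, 0.093], [0.033, -0.036, 0, 0, 0, 0, 0.093]]]'

```text
clock: 1.6
tcp_pos: [0.2794, -0.5155, 0.2589]
tool_rot: [[1.0, -0.0, 0.001], [-0.0, -1.0, -0.0], [0.001, 0.0, -1.0]]
ft_force: [0.7, 0.0, -0.1]
opening: 0.0929
gripper_force: 0.0
```

>>> send_rows --motion '[[[0.033, -0.036, 0, 0, 0, 0, 0.093], [0.033, -0.036, 0, 0, 0, 0, 0.093], [0.033, -0.036, -0.01, 0, 0, 0, 0.093], [0.033, -0.036, -0.01, 0, 0, 0, 0.093], [0, 0, 0, 0, 0, 0, 0.093]]]'

```text
clock: 2.1
tcp_pos: [0.4181, -0.365, 0.2803]
tool_rot: [[1.0, 0.016, 0.007], [0.016, -1.0, 0.003], [0.007, -0.003, -1.0]]
ft_force: [0.4, -0.1, -0.4]
opening: 0.0927
gripper_force: 0.0
```

```bash
cat > b.py <<'E'
from h import *
import sys
np.set_printoptions(precision=4,suppress=True)
c=cap('wrist',sys.argv[1]);s=c['s'];print(s['clock'],s['tcp_pos'],np.array(s['tool_rot'])[:,0],np.array(s['tool_rot'])[:,2],s['ft_force'])
print(-c['R'].T@c['t'], c['hand_eye'], pix2w(c,[[0,0],[559,0],[559,419],[0,419]],0.05))
for q in sys.argv[2:]:
    q,z=q.split(':')
    for d in ctrl.search_frame(q,'wrist')[:4]:
        e=d['extent'];print(q,round(d['score'],2),np.round(e),pix2w(c,[e[0]+e[2]/2,e[1]+e[3]/2],float(z))[0])
E
python3 b.py w1 rocker0:.055 bank:.04
```

```text
2.1 [ 0.4181 -0.365   0.2803] [0.9998 0.0161 0.0072] [ 0.0071  0.0031 -1.    ] [ 0.4305 -0.112  -0.3775]
[ 0.4896 -0.3635  0.4472] [[ 0.0001 -0.9648 -0.2629  0.0727]
 [ 1.      0.0002 -0.0004 -0.0008]
 [ 0.0004 -0.2629  0.9648 -0.1665]
 [ 0.      0.      0.      1.    ]] [[ 0.6153 -0.0658  0.05  ]
 [ 0.6257 -0.6629  0.05  ]
 [ 0.0745 -0.7922  0.05  ]
 [ 0.0603  0.0421  0.05  ]]
rocker0 0.86 [198.  79.  24.  41.] [ 0.5052 -0.2946  0.055 ]
rocker0 0.83 [273. 104.  21.  35.] [ 0.4843 -0.3705  0.055 ]
rocker0 0.75 [223.  89.  22.  36.] [ 0.4981 -0.3195  0.055 ]
rocker0 0.6 [250.  94.  19.  39.] [ 0.4924 -0.3454  0.055 ]
bank 0.56 [184.  51. 130. 108.] [ 0.5    -0.3336  0.04  ]
```

>>> send_rows --motion '[[[0.012, -0.048, 0, 0, 0, 0, 0.093], [0.012, -0.048, 0, 0, 0, 0, 0.093], [0.012, -0.048, 0, 0, 0, 0, 0.093], [0.012, -0.048, 0, 0, 0, 0, 0.093], [0.012, -0.048, 0, 0, 0, 0, 0.093]]]'

```text
clock: 2.75
tcp_pos: [0.4695, -0.1333, 0.2785]
tool_rot: [[1.0, -0.005, -0.0], [-0.005, -1.0, -0.001], [-0.0, 0.001, -1.0]]
ft_force: [0.7, 0.1, -0.1]
opening: 0.0928
gripper_force: 0.0
```

>>> send_rows --motion '[[[0.012, -0.048, 0, 0, 0, 0, 0.093], [0.012, -0.048, 0, 0, 0, 0, 0.093], [0, 0, 0, 0, 0, 0, 0.093], [0, 0, 0, 0, 0, 0, 0.093]]]'

```text
clock: 3.15
tcp_pos: [0.494, -0.0376, 0.2783]
tool_rot: [[1.0, -0.0, -0.001], [-0.0, -1.0, -0.001], [-0.001, 0.001, -1.0]]
ft_force: [0.4, -1.3, 0.2]
opening: 0.0929
gripper_force: 0.0
```

```bash
python3 b.py w2 slide0:.053 warmer:.045 stylus:.15 stand:.06
```

```text
3.15 [ 0.494  -0.0376  0.2783] [ 1.     -0.     -0.0008] [-0.0008 -0.001  -1.    ] [ 0.3635 -1.2779  0.237 ]
[ 0.5668 -0.0367  0.4447] [[ 0.0001 -0.9648 -0.2629  0.0727]
 [ 1.      0.0002 -0.0004 -0.0008]
 [ 0.0004 -0.2629  0.9648 -0.1665]
 [ 0.      0.      0.      1.    ]] [[ 0.6927  0.2539  0.05  ]
 [ 0.6941 -0.338   0.05  ]
 [ 0.139  -0.4629  0.05  ]
 [ 0.1418  0.3735  0.05  ]]
slide0 0.87 [206.  78.  56.  76.] [0.5642 0.0058 0.053 ]
slide0 0.73 [346.  64.  54.  73.] [ 0.5795 -0.137   0.053 ]
slide0 0.72 [431.   0.  47.  20.] [ 0.6719 -0.2166  0.053 ]
slide0 0.59 [87. 87. 58. 68.] [0.5604 0.1313 0.053 ]
stand 0.52 [344.  66.  60.  73.] [ 0.5774 -0.1363  0.06  ]
stand 0.15 [491. 158.  28.  32.] [ 0.5057 -0.2881  0.06  ]
```

View pics/w2.png

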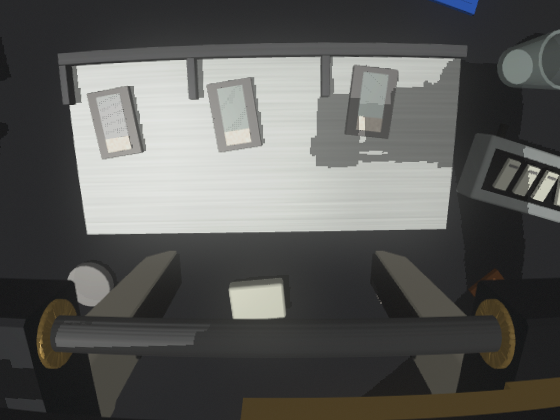

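The wrist view shows the holders at (116,122), (235,115) and (371,102). The fence faces are at columns of about 75, 201 and 331, and the deck's near corners are at (87,234) and (447,229). Now I'll measure the corners.

Run:
```python
from h import *
np.set_printoptions(precision=4,suppress=True)
c=cap('wrist','w3')
print('near corners',pix2w(c,[[87,234],[447,229]],.045))
print('fence top outer corners',pix2w(c,[[59,55],[466,46]],.059))
print('fence top lower edge',pix2w(c,[[62,65],[466,55]],.059))
print('side fence front-right top',pix2w(c,[[75,104],[200,99],[332,97]],.059))
im=c['img'];cv2.imwrite('pics/w3c.png',cv2.resize(im[35:185,50:350],None,fx=2.66,fy=2.66,interpolation=2))
```

```text
near corners [[ 0.4336  0.1821  0.045 ]
 [ 0.4382 -0.2363  0.045 ]]
fence top outer corners [[ 0.6298  0.1822  0.059 ]
 [ 0.6355 -0.2306  0.059 ]]
fence top lower edge [[ 0.6197  0.1798  0.059 ]
 [ 0.6267 -0.2312  0.059 ]]
side fence front-right top [[ 0.58    0.1696  0.059 ]
 [ 0.5812  0.0376  0.059 ]
 [ 0.5825 -0.0952  0.059 ]]
```

View pics/w3c.png

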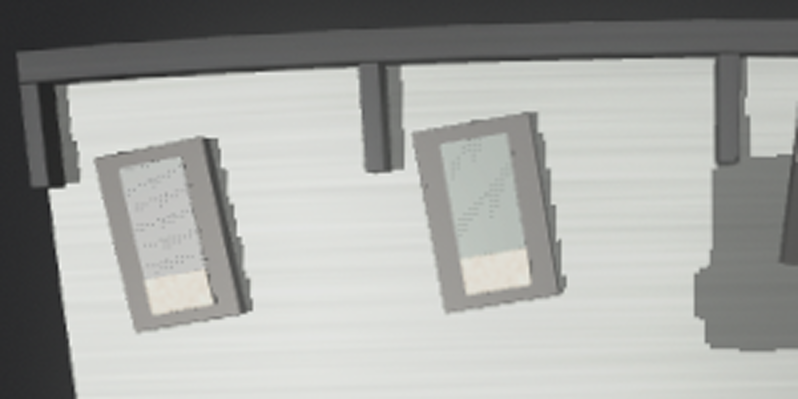

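Run:
```python
from h import *
np.set_printoptions(precision=4,suppress=True)
c=cap('wrist')
f=lambda a:np.array(a)/2.66+[50,35]
print('sf',pix2w(c,f([[47,187],[391,172],[740,164]]),.059))
print('backface top',pix2w(c,f([[70,82],[370,65],[720,56]]),.059))
for h in ([[95,157],[205,137],[243,313],[137,332]],[[413,130],[527,112],[560,293],[447,312]]):
    p=pix2w(c,f(h),.053);r=cv2.minAreaRect((p[:,:2]*1000).astype(np.float32));print(p.mean(0),r,p[:,:2])
p=pix2w(c,[[352,66],[397,69],[388,137],[346,134]],.053);print(p.mean(0),p[:,:2])
```

```text
sf [[ 0.5789  0.1785  0.059 ]
 [ 0.5807  0.0413  0.059 ]
 [ 0.583  -0.0908  0.059 ]]
backface top [[ 0.618   0.1649  0.059 ]
 [ 0.6198  0.0475  0.059 ]
 [ 0.622  -0.0825  0.059 ]]
[0.5584 0.1327 0.053 ] ((558.5436401367188, 132.59385681152344), (70.09314727783203, 45.922119140625), 8.37380599975586) [[0.5899 0.1604]
 [0.5958 0.1149]
 [0.5274 0.1051]
 [0.5205 0.1502]]
[0.565  0.0059 0.053 ] ((565.0619506835938, 5.602167129516602), (70.40062713623047, 45.43422317504883), 8.640754699707031) [[ 0.5964  0.0333]
 [ 0.6025 -0.0103]
 [ 0.534  -0.0221]
 [ 0.5268  0.0228]]
[ 0.5784 -0.1359  0.053 ] [[ 0.6136 -0.1151]
 [ 0.6115 -0.1614]
 [ 0.5428 -0.156 ]
 [ 0.5456 -0.1113]]
```

>>> send_rows --motion '[[[0.0, -0.048, 0, 0, 0, 0, 0.093], [0.0, -0.048, 0, 0, 0, 0, 0.093], [0.0, -0.048, 0, 0, 0, 0, 0.093], [-0.0, -0.048, 0, 0, 0, 0, 0.093], [0.0, -0.048, 0, 0, 0, 0, 0.093]]]'

```text
clock: 4.0
tcp_pos: [0.4941, 0.2046, 0.2789]
tool_rot: [[1.0, -0.001, 0.001], [-0.001, -1.0, -0.0], [0.001, 0.0, -1.0]]
ft_force: [0.6, -0.1, 0.1]
opening: 0.0929
gripper_force: 0.0
```

>>> send_rows --motion '[[[0.0, -0.048, 0, 0, 0, 0, 0.093], [0.0, -0.048, 0, 0, 0, 0, 0.093], [0.0, -0.048, 0, 0, 0, 0, 0.093], [0, 0, 0, 0, 0, 0, 0.093], [0, 0, 0, 0, 0, 0, 0.093]]]'

```text
clock: 4.5
tcp_pos: [0.4936, 0.3482, 0.2781]
tool_rot: [[1.0, 0.003, -0.001], [0.003, -1.0, -0.001], [-0.001, 0.001, -1.0]]
ft_force: [-0.0, -0.8, -0.5]
opening: 0.0926
gripper_force: 0.0
```

```bash
python3 b.py w4 stylus:.16 stand:.06
```

```text
4.5 [0.4936 0.3482 0.2781] [ 1.      0.0026 -0.0007] [-0.0007 -0.0006 -1.    ] [-0.0391 -0.7697 -0.5223]
[0.5664 0.3493 0.4445] [[ 0.0001 -0.9648 -0.2629  0.0727]
 [ 1.      0.0002 -0.0004 -0.0008]
 [ 0.0004 -0.2629  0.9648 -0.1665]
 [ 0.      0.      0.      1.    ]] [[ 0.6915  0.6402  0.05  ]
 [ 0.6944  0.0486  0.05  ]
 [ 0.1402 -0.0775  0.05  ]
 [ 0.1405  0.7582  0.05  ]]
stylus 0.55 [244. 143.  21.  28.] [0.5338 0.3647 0.16  ]
stylus 0.33 [359. 268.  24.  41.] [0.423  0.2677 0.16  ]
stand 0.58 [224. 109.  69.  79.] [0.531  0.3664 0.06  ]
stand 0.19 [357. 267.  25.  38.] [0.3749 0.2409 0.06  ]
```

View pics/w4.png

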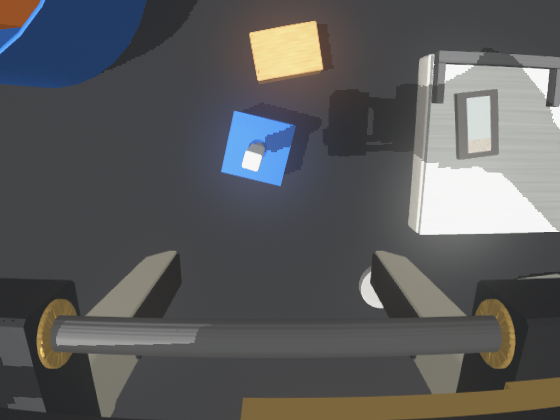

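The stand is at (258,148) and the grip top at about (252,160). Next I'll enlarge it to get the grip's yaw.

Run:
```python
import cv2
im=cv2.imread('pics/w4.png')[105:190,218:300]
cv2.imwrite('pics/w4c.png',cv2.resize(im,None,fx=7,fy=7,interpolation=2))
```

```text
(no output)
```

View pics/w4c.png

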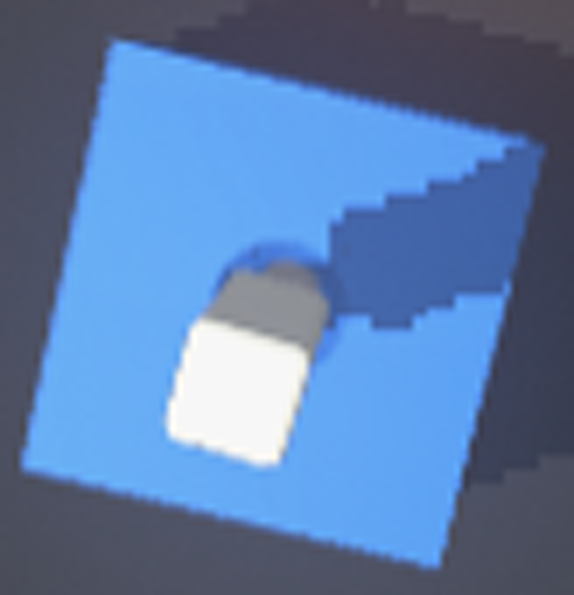

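Run:
```python
from h import *
np.set_printoptions(precision=4,suppress=True)
c=cap('wrist');print(c['s']['tcp_pos'])
f=lambda a:np.array(a)/7+[218,105]
for h,z in (([[110,40],[545,143],[440,568],[22,468]],.06),([[200,320],[310,350],[275,467],[168,435]],.16)):
    p=pix2w(c,f(h),z);d=p[1]-p[0]+p[2]-p[3];e=p[0]-p[3]+p[1]-p[2]
    print(p.mean(0),np.degrees(np.arctan2(d[0],-d[1])),np.degrees(np.arctan2(e[1],e[0])),np.linalg.norm(d)/2,np.linalg.norm(e)/2)
print(pix2w(c,f([[278,305]]),.06))
s=cap('side'); 
print(w2pix(s,[[.531,.3655,.06],[.531,.3655,.16]]), w2pix(cap('top'),[[.531,.3655,.06],[.531,.3655,.16]]))
```

```text
[0.495  0.3451 0.2787]
[0.5318 0.3638 0.06  ] -13.616351211603178 -13.558729608572756 0.06447783223745193 0.06429636661508015
[0.5318 0.3638 0.16  ] -16.29723610451629 -17.034872528382383 0.012360893582214521 0.013332376511904755
[[0.5323 0.364  0.06  ]]
[[204.5885 370.2107]
 [195.103  345.7982]] [[124.0679 217.3589]
 [111.054  210.0794]]
```

>>> send_rows --motion '[[[0.037, -0.019, 0, 0, 0, 0, 0.093], [0, 0, 0.02, 0, 0, 8.25, 0.093], [0, 0, 0.02, 0, 0, 8.25, 0.093], [0, 0, 0, 0, 0, 0, 0.093], [0, 0, 0, 0, 0, 0, 0.093]]]'

```text
clock: 5.3
tcp_pos: [0.5311, 0.3661, 0.2391]
tool_rot: [[0.96, -0.281, 0.0], [-0.281, -0.96, -0.0], [0.0, 0.0, -1.0]]
ft_force: [-0.7, 0.5, 0.2]
opening: 0.0928
gripper_force: 0.0
```

```bash
cat >> h.py <<'E'
def pose(n=6):
    P=[];F=[];R=[]
    for _ in range(n):
        ctrl.capture('side'); s=ctrl.read_state(); P.append(s['tcp_pos']);F.append(s['ft_force']);R.append(np.array(s['tool_rot']))
    R=np.mean(R,0); return np.mean(P,0),np.std(P,0),np.mean(F,0),R
def capm(n,save=None):
    c=cap(n,save); p,_,_,R=pose(4); U,_,V=np.linalg.svd(R); T=np.eye(4);T[:3,:3]=U@V;T[:3,3]=p
    M=np.linalg.inv(T@np.array(c['hand_eye']));c['R']=M[:3,:3];c['t']=M[:3,3];c['p']=p;c['Rt']=U@V
    return c
E
python3 - <<'E'
from h import *
np.set_printoptions(precision=4,suppress=True)
c=capm('wrist','w5');print(c['p'],c['Rt'])
for q,z in (('stylus',.16),('stand',.06)):
    for d in ctrl.search_frame(q,'wrist')[:2]:
        e=d['extent'];print(q,d['score'],np.round(e),pix2w(c,[e[0]+e[2]/2,e[1]+e[3]/2],z)[0])
u=w2pix(c,[[.5315,.365,.06],[.5315,.365,.16]]);print(u)
x,y=u.mean(0).astype(int);print(x,y)
im=c['img'][max(0,y-50):y+50,x-60:x+60];cv2.imwrite('pics/w5c.png',cv2.resize(im,None,fx=6,fy=6,interpolation=2))
E
```

```text
[0.5315 0.3668 0.2402] [[ 0.9593 -0.2823  0.0021]
 [-0.2823 -0.9593  0.0018]
 [ 0.0015 -0.0023 -1.    ]]
stylus 0.86 [266. 186.  18.  46.] [0.5397 0.3656 0.16  ]
stand 0.85 [241. 150.  68.  79.] [0.5341 0.3677 0.06  ]
[[278.5776 191.0788]
 [279.3682 220.3652]]
278 205
```

View pics/w5c.png

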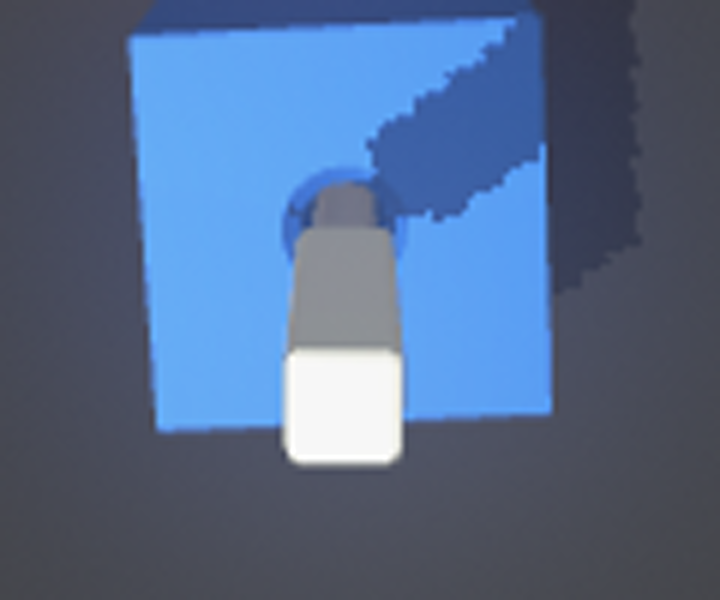

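Run:
```python
from h import *
np.set_printoptions(precision=4,suppress=True)
c=capm('wrist');print(c['p'])
f=lambda a:np.array(a)/6+[218,155]
for u,z in (([[344,407]],.16),([[345,222]],.06),([[130,37],[540,15],[552,412],[157,430]],.06)):
    g=pix2w(c,f(u),z).mean(0);print(g,c['Rt'].T@(g-c['p']))
```

```text
[0.531  0.3665 0.2389]
[0.5303 0.3677 0.16  ] [-0.001  -0.0009  0.0789]
[0.5309 0.3675 0.06  ] [-0.0004 -0.0008  0.1789]
[0.53   0.3678 0.06  ] [-0.0014 -0.0009  0.1789]
```

>>> send_rows --motion '[[[-0.001, -0.001, 0.04, 0, 0, 0, 0.093], [0, 0, 0.04, 0, 0, 0, 0.093], [0, 0, 0.03, 0, 0, 0, 0.093], [0, 0, 0.02, 0, 0, 0, 0.093], [0, 0, 0, 0, 0, 0, 0.093]]]'

```text
clock: 6.4
tcp_pos: [0.5282, 0.3662, 0.1052]
tool_rot: [[0.959, -0.283, -0.006], [-0.283, -0.959, -0.004], [-0.005, 0.006, -1.0]]
ft_force: [-0.0, 0.0, 0.2]
opening: 0.0931
gripper_force: 0.0
```

>>> send_rows --motion '[[[0, 0, 0, 0, 0, 0, 0.03], [0, 0, 0, 0, 0, 0, 0.012], [0, 0, 0, 0, 0, 0, 0.008], [0, 0, 0, 0, 0, 0, 0.008], [0, 0, 0, 0, 0, 0, 0.008]]]'

```text
clock: 6.9
tcp_pos: [0.5305, 0.368, 0.1095]
tool_rot: [[0.959, -0.283, 0.001], [-0.283, -0.959, 0.001], [0.001, -0.001, -1.0]]
ft_force: [-0.4, 0.1, -0.4]
opening: 0.0581
gripper_force: 0.0
```

>>> send_rows --motion '[[[0, 0, 0, 0, 0, 0, 0.008], [0, 0, 0, 0, 0, 0, 0.008], [0, 0, 0, 0, 0, 0, 0.008]]]'

```text
clock: 7.2
tcp_pos: [0.5303, 0.3678, 0.1087]
tool_rot: [[0.959, -0.283, 0.0], [-0.283, -0.959, 0.0], [-0.0, -0.0, -1.0]]
ft_force: [-0.1, -0.0, -0.5]
opening: 0.0335
gripper_force: 0.0
```

Run:
```python
from h import *
np.set_printoptions(precision=4,suppress=True)
print(pose(8)[:3])
```

```text
(array([0.5302, 0.3678, 0.1086]), array([0., 0., 0.]), array([ 0.1491,  0.2944, -0.1518]))
```

>>> send_rows --motion '[[[0, 0, 0, 0, 0, 0, 0.008], [0, 0, 0, 0, 0, 0, 0.008], [0, 0, 0, 0, 0, 0, 0.008], [0, 0, 0, 0, 0, 0, 0.008], [0, 0, 0, 0, 0, 0, 0.008]]]'

```text
clock: 8.1
tcp_pos: [0.5302, 0.3677, 0.1087]
tool_rot: [[0.959, -0.283, -0.0], [-0.283, -0.959, -0.0], [-0.0, 0.0, -1.0]]
ft_force: [-0.6, -0.7, -0.3]
opening: 0.0139
gripper_force: 30.0
```

>>> send_rows --motion '[[[0, 0, -0.02, 0, 0, 0, 0.008], [0, 0, -0.03, 0, 0, 0, 0.008], [0, 0, -0.03, 0, 0, 0, 0.008], [0, 0, 0, 0, 0, 0, 0.008], [0, 0, 0, 0, 0, 0, 0.008]]]'

```text
clock: 8.6
tcp_pos: [0.5303, 0.3678, 0.189]
tool_rot: [[0.959, -0.283, 0.001], [-0.283, -0.959, 0.001], [0.001, -0.001, -1.0]]
ft_force: [-0.8, -0.4, -0.6]
opening: 0.0137
gripper_force: 30.0
```

Run:
```python
from h import *
np.set_printoptions(precision=4,suppress=True)
p=pose(8);print(p);print(ctrl.read_state()['opening'],ctrl.read_state()['gripper_force'])
c=cap('wrist','w6');cap('side','s6')
cv2.imwrite('pics/w6c.png',np.hstack([cv2.resize(c['img'][150:400,150:400],(500,500)),cv2.resize(cv2.imread('pics/s6.png')[280:420,130:210],(286,500))]))
```

```text
(array([0.5296, 0.3672, 0.1873]), array([0.0002, 0.0002, 0.0004]), array([-0.3862, -0.1647, -0.4748]), array([[ 0.959 , -0.2834, -0.0021],
       [-0.2834, -0.959 , -0.0015],
       [-0.0016,  0.0021, -1.    ]]))
0.013826613692497065 29.999915957450867
```

View pics/w6c.png

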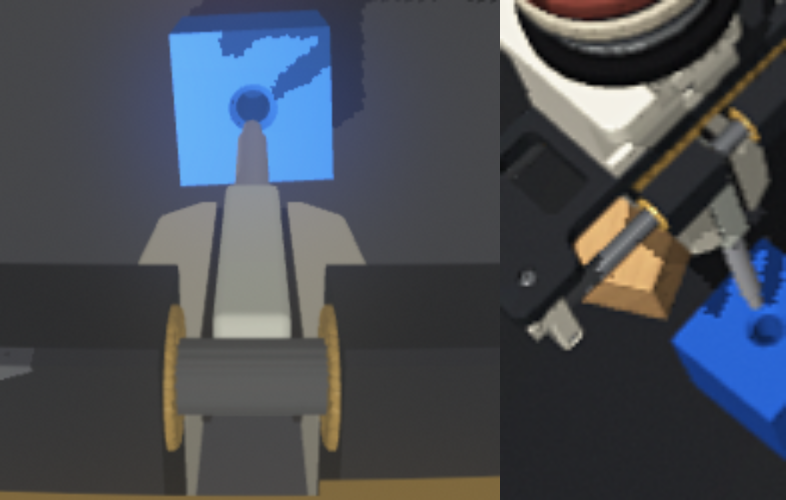

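The stylus is held upright (opening 13.8 mm, force 30 N), and the stand hole is empty at (253,105) in the crop. Next I'll bring it to the left bay.

>>> send_rows --motion '[[[0, 0, -0.01, 0, 0, -8.25, 0.008], [0, 0, -0.01, 0, 0, -8.25, 0.008], [-0.006, 0.047, 0, 0, 0, 0, 0.008], [-0.006, 0.047, 0, 0, 0, 0, 0.008], [-0.006, 0.047, 0, 0, 0, 0, 0.008]]]'

```text
clock: 9.6
tcp_pos: [0.5121, 0.2252, 0.2087]
tool_rot: [[1.0, 0.001, 0.001], [0.001, -1.0, -0.0], [0.001, 0.0, -1.0]]
ft_force: [1.0, 0.0, -0.0]
opening: 0.0139
gripper_force: 30.0
```

>>> send_rows --motion '[[[-0.006, 0.047, 0, 0, 0, 0, 0.008], [-0.006, 0.047, 0, 0, 0, 0, 0.008], [0, 0, 0.03, 0, 0, 0, 0.008], [0, 0, 0, 0, 0, 0, 0.008], [0, 0, 0, 0, 0, 0, 0.008]]]'

```text
clock: 10.1
tcp_pos: [0.5003, 0.1339, 0.1789]
tool_rot: [[1.0, 0.002, -0.001], [0.002, -1.0, 0.001], [-0.001, -0.001, -1.0]]
ft_force: [-0.1, 0.8, 0.2]
opening: 0.0139
gripper_force: 30.0
```

```bash
cat > p.py <<'E'
from h import *
import sys
np.set_printoptions(precision=4,suppress=True)
p=pose(6);print('pose',p[0],'yaw',np.degrees(np.arctan2(p[3][1,0],p[3][0,0])),'tilt',p[3][:2,2],'F',p[2])
c=cap('side') if len(sys.argv)<2 else capm('wrist',sys.argv[1])
n='side' if len(sys.argv)<2 else 'wrist'
for d in ctrl.search_frame('slide0',n)[:6]:
    e=d['extent'];g=pix2w(c,[e[0]+e[2]/2,e[1]+e[3]/2],.051)[0]
    if .43<g[0]<.63 and abs(g[1]+.03)<.22: print(n,d['score'],e,g)
E
python3 p.py; python3 p.py w7
```

```text
pose [0.5009 0.1344 0.1796] yaw 0.1705061169884356 tilt [0.0016 0.0013] F [ 0.0501 -0.0467 -0.4697]
side 0.97 [231.8, 249.9, 33.5, 25.4] [0.5586 0.1317 0.051 ]
side 0.52 [289.0, 175.4, 8.3, 4.1] [ 0.5637 -0.1307  0.051 ]
side 0.49 [281.1, 226.3, -0.4, 2.2] [0.5322 0.0218 0.051 ]
pose [0.5004 0.1329 0.1788] yaw 0.04577233479245909 tilt [0.0002 0.0001] F [-0.2314 -0.1233 -0.5159]
wrist 0.9 [242.2, 83.8, 67.8, 94.5] [0.5595 0.1332 0.051 ]
wrist 0.74 [404.4, 78.0, 63.5, 94.6] [0.5654 0.0067 0.051 ]
```

>>> send_rows --motion '[[[0, 0.003, 0.02, 0, 0, 0, 0.008], [0, 0, 0.011, 0, 0, 0, 0.008], [0, 0, 0, 0, 0, 0, 0.008], [0, 0, 0, 0, 0, 0, 0.008], [0.01, 0, 0, 0, 0, 0, 0.008]]]'

```text
clock: 11.6
tcp_pos: [0.51, 0.1302, 0.1483]
tool_rot: [[1.0, 0.002, -0.0], [0.002, -1.0, 0.0], [-0.0, -0.0, -1.0]]
ft_force: [0.2, -0.7, -1.1]
opening: 0.0144
gripper_force: 30.0
```

>>> send_rows --motion '[[[0.006, 0, 0, 0, 0, 0, 0.008], [0.005, 0, 0, 0, 0, 0, 0.008], [0.005, 0, 0, 0, 0, 0, 0.008], [0.005, 0, 0, 0, 0, 0, 0.008], [0.004, 0, 0, 0, 0, 0, 0.008]]]'

```text
clock: 12.1
tcp_pos: [0.5356, 0.1297, 0.1476]
tool_rot: [[1.0, 0.0, -0.0], [0.0, -1.0, -0.0], [-0.0, 0.0, -1.0]]
ft_force: [-1.3, 0.6, 0.9]
opening: 0.0142
gripper_force: 30.0
```

```bash
python3 p.py w8
```

```text
pose [0.536  0.1298 0.1477] yaw 0.026734065681467238 tilt [0.0009 0.0002] F [-0.106   0.048  -0.1253]
wrist 0.78 [231.5, 106.3, 79.1, 104.3] [0.5769 0.1339 0.051 ]
wrist 0.61 [410.8, 126.1, 67.3, 101.5] [0.5644 0.0071 0.051 ]
wrist 0.51 [192.7, 75.5, 367.3, 238.4] [0.5508 0.057  0.051 ]
```

>>> send_rows --motion '[[[0.003, 0, 0, 0, 0, 0, 0.008], [0.003, 0, 0, 0, 0, 0, 0.008], [0.002, 0, 0, 0, 0, 0, 0.008], [0.001, 0, 0, 0, 0, 0, 0.008], [0, 0, 0, 0, 0, 0, 0.008]]]'

```text
clock: 13.2
tcp_pos: [0.5436, 0.1297, 0.1474]
tool_rot: [[1.0, 0.001, -0.002], [0.001, -1.0, -0.0], [-0.002, 0.0, -1.0]]
ft_force: [-2.6, -0.0, -0.1]
opening: 0.0135
gripper_force: 30.0
```

>>> send_rows --motion '[[[0.001, 0, 0, 0, 0, 0, 0.008], [0, 0, 0, 0, 0, 0, 0.008], [0, 0, 0, 0, 0, 0, 0.008]]]'

```text
clock: 13.5
tcp_pos: [0.544, 0.1297, 0.1474]
tool_rot: [[1.0, 0.001, -0.003], [0.001, -1.0, -0.0], [-0.003, 0.0, -1.0]]
ft_force: [-5.3, -0.0, 2.5]
opening: 0.0136
gripper_force: 30.0
```

>>> send_rows --motion '[[[0.001, 0, 0, 0, 0, 0, 0.008], [0, 0, 0, 0, 0, 0, 0.008], [0, 0, 0, 0, 0, 0, 0.008]]]'

```text
clock: 13.8
tcp_pos: [0.5445, 0.1297, 0.1474]
tool_rot: [[1.0, 0.001, -0.004], [0.001, -1.0, -0.001], [-0.004, 0.001, -1.0]]
ft_force: [-6.0, -0.0, 3.5]
opening: 0.0139
gripper_force: 30.0
```

```bash
python3 p.py w9
```

```text
pose [0.5445 0.1298 0.1474] yaw 0.04873553655645388 tilt [-0.0041 -0.0006] F [-5.8419 -0.1422  2.7836]
wrist 0.8 [228.8, 110.8, 82.5, 100.1] [0.5839 0.1345 0.051 ]
wrist 0.58 [411.6, 137.2, 66.1, 100.7] [0.5652 0.0061 0.051 ]
```

>>> send_rows --motion '[[[-0.02, 0, 0, 0, 0, 0, 0.008], [0, 0.045, 0, 0, 0, 0, 0.008], [0.03, 0, 0, 0, 0, 0, 0.008], [0.031, 0, 0, 0, 0, 0, 0.008], [0, -0.015, 0, 0, 0, 0, 0.008]]]'

```text
clock: 14.9
tcp_pos: [0.5945, 0.0959, 0.1483]
tool_rot: [[1.0, -0.007, 0.011], [-0.007, -1.0, -0.001], [0.011, 0.001, -1.0]]
ft_force: [-0.6, -0.4, -0.0]
opening: 0.0139
gripper_force: 30.0
```

>>> send_rows --motion '[[[0, -0.005, 0, 0, 0, 0, 0.008], [0, -0.005, 0, 0, 0, 0, 0.008], [0, -0.005, 0, 0, 0, 0, 0.008], [0, -0.004, 0, 0, 0, 0, 0.008], [0, -0.003, 0, 0, 0, 0, 0.008]]]'

```text
clock: 15.4
tcp_pos: [0.5871, 0.122, 0.1478]
tool_rot: [[1.0, 0.001, 0.0], [0.001, -1.0, -0.0], [0.0, 0.0, -1.0]]
ft_force: [0.7, -2.3, -0.0]
opening: 0.0139
gripper_force: 30.0
```

```bash
python3 p.py w10
```

```text
pose [0.5872 0.1219 0.1477] yaw 0.04066242934900728 tilt [-0.0001 -0.    ] F [ 0.1003 -0.5434 -0.4575]
wrist 0.84 [202.7, 173.4, 70.3, 96.8] [0.5821 0.1506 0.051 ]
wrist 0.62 [555.9, 248.8, 4.1, 14.4] [ 0.5527 -0.1078  0.051 ]
wrist 0.58 [398.0, 195.0, 62.4, 91.0] [0.5672 0.0053 0.051 ]
```

>>> send_rows --motion '[[[0, -0.002, 0, 0, 0, 0, 0.008], [0, -0.001, 0, 0, 0, 0, 0.008], [0, 0, 0, 0, 0, 0, 0.008], [0, 0, 0, 0, 0, 0, 0.008]]]'

```text
clock: 16.4
tcp_pos: [0.5873, 0.1229, 0.1476]
tool_rot: [[1.0, -0.0, -0.001], [-0.0, -1.0, -0.003], [-0.001, 0.003, -1.0]]
ft_force: [-1.4, -4.4, 0.3]
opening: 0.0139
gripper_force: 30.0
```

>>> send_rows --motion '[[[0, -0.001, 0, 0, 0, 0, 0.008], [0, 0, 0, 0, 0, 0, 0.008], [0, 0, 0, 0, 0, 0, 0.008]]]'

```text
clock: 16.7
tcp_pos: [0.5871, 0.1234, 0.1476]
tool_rot: [[1.0, -0.001, -0.001], [-0.001, -1.0, -0.004], [-0.001, 0.004, -1.0]]
ft_force: [-0.5, -5.1, 1.7]
opening: 0.0138
gripper_force: 30.0
```

>>> send_rows --motion '[[[0, -0.001, 0, 0, 0, 0, 0.008], [0, 0, 0, 0, 0, 0, 0.008], [0, 0, 0, 0, 0, 0, 0.008]]]'

```text
clock: 17.0
tcp_pos: [0.5871, 0.1236, 0.1476]
tool_rot: [[1.0, -0.001, -0.001], [-0.001, -1.0, -0.005], [-0.001, 0.005, -1.0]]
ft_force: [-1.0, -6.4, 2.3]
opening: 0.0139
gripper_force: 30.0
```

>>> send_rows --motion '[[[0, -0.001, 0, 0, 0, 0, 0.008], [0, 0, 0, 0, 0, 0, 0.008], [0, 0, 0, 0, 0, 0, 0.008]]]'

```text
clock: 17.3
tcp_pos: [0.587, 0.1238, 0.1476]
tool_rot: [[1.0, -0.001, -0.002], [-0.001, -1.0, -0.006], [-0.002, 0.006, -1.0]]
ft_force: [-0.9, -7.3, 2.0]
opening: 0.0139
gripper_force: 30.0
```

>>> send_rows --motion '[[[0, 0.02, 0, 0, 0, 0, 0.008], [-0.032, 0, 0, 0, 0, 0, 0.008], [-0.032, 0, 0, 0, 0, 0, 0.008], [0, -0.041, 0, 0, 0, 0, 0.008], [0, 0, 0, 0, 0, 0, 0.008]]]'

```text
clock: 17.8
tcp_pos: [0.522, 0.1582, 0.1484]
tool_rot: [[1.0, 0.011, 0.002], [0.011, -1.0, 0.01], [0.002, -0.01, -1.0]]
ft_force: [0.1, 1.9, 0.2]
opening: 0.0137
gripper_force: 30.0
```

>>> send_rows --motion '[[[0.01, 0, 0, 0, 0, 0, 0.008], [0.005, 0, 0, 0, 0, 0, 0.008], [0.003, 0, 0, 0, 0, 0, 0.008], [0.002, 0, 0, 0, 0, 0, 0.008], [0.001, 0, 0, 0, 0, 0, 0.008]]]'

```text
clock: 18.3
tcp_pos: [0.543, 0.1481, 0.1472]
tool_rot: [[1.0, -0.0, -0.004], [-0.0, -1.0, -0.001], [-0.004, 0.001, -1.0]]
ft_force: [-3.7, -0.4, 2.0]
opening: 0.0141
gripper_force: 30.0
```

>>> send_rows --motion '[[[0.001, 0, 0, 0, 0, 0, 0.008], [0.001, 0, 0, 0, 0, 0, 0.008], [0, 0, 0, 0, 0, 0, 0.008], [0, 0, 0, 0, 0, 0, 0.008]]]'

```text
clock: 18.7
tcp_pos: [0.5439, 0.1483, 0.1472]
tool_rot: [[1.0, 0.001, -0.006], [0.001, -1.0, -0.001], [-0.006, 0.001, -1.0]]
ft_force: [-5.4, 0.3, 3.2]
opening: 0.0139
gripper_force: 30.0
```

>>> send_rows --motion '[[[0.001, 0, 0, 0, 0, 0, 0.008], [0.001, 0, 0, 0, 0, 0, 0.008], [0, 0, 0, 0, 0, 0, 0.008], [0, 0, 0, 0, 0, 0, 0.008]]]'

```text
clock: 19.1
tcp_pos: [0.5457, 0.1483, 0.1471]
tool_rot: [[1.0, 0.001, -0.006], [0.001, -1.0, -0.001], [-0.006, 0.001, -1.0]]
ft_force: [-4.7, -0.1, 2.7]
opening: 0.0138
gripper_force: 30.0
```

>>> send_rows --motion '[[[-0.015, 0, 0, 0, 0, 0, 0.008], [-0.015, 0, 0, 0, 0, 0, 0.008], [0, 0, -0.03, 0, 0, 0, 0.008], [0, 0, 0, 0, 0, 0, 0.008], [0, 0, 0, 0, 0, 0, 0.008]]]'

```text
clock: 19.6
tcp_pos: [0.5203, 0.1488, 0.1785]
tool_rot: [[1.0, 0.0, 0.005], [0.0, -1.0, 0.001], [0.005, -0.001, -1.0]]
ft_force: [0.7, 0.7, -0.4]
opening: 0.0138
gripper_force: 30.0
```

```bash
python3 p.py w11
python3 - <<'E'
import cv2
cv2.imwrite('pics/w11c.png',cv2.resize(cv2.imread('pics/w11.png')[60:330,150:510],None,fx=2.2,fy=2.2,interpolation=2))
E
```

```text
pose [0.5186 0.1485 0.177 ] yaw 0.016525107231073703 tilt [-0.0001 -0.0002] F [ 0.2009 -0.0548 -0.7343]
wrist 0.74 [424.5, 101.6, 60.3, 91.1] [0.5665 0.0061 0.051 ]
wrist 0.73 [241.6, 72.8, 74.5, 100.2] [0.5837 0.1471 0.051 ]
```

View pics/w11c.png

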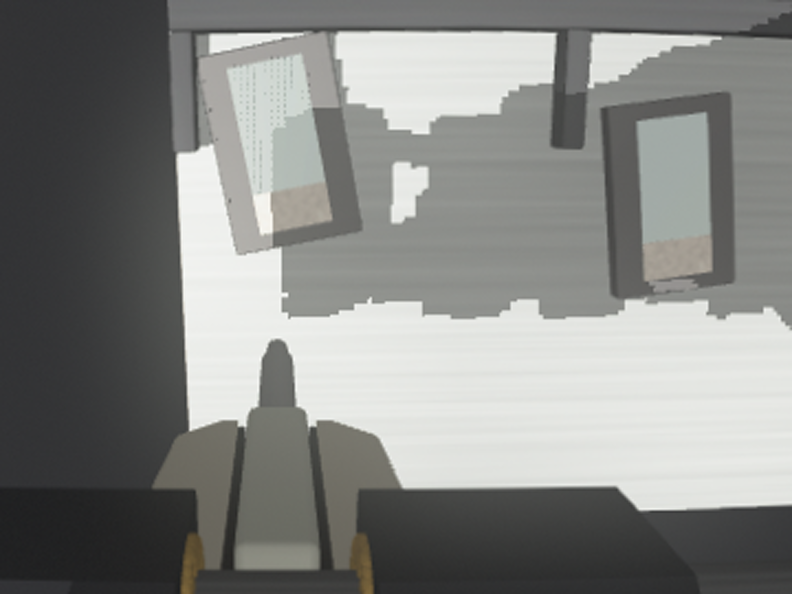

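The left holder at (280,143) is jammed diagonally, with its far corners on the two fences and its yaw still positive. I need to swing its near end left (+y). I'll compute the corners and check the stylus tip.

Run:
```python
from h import *
np.set_printoptions(precision=4,suppress=True)
c=capm('wrist');print(c['p'])
f=lambda a:np.array(a)/2.2+[150,60]
p=pix2w(c,f([[198,57],[325,32],[362,230],[238,254]]),.053);print(p,p.mean(0),cv2.minAreaRect((p[:,:2]*1000).astype(np.float32)))
print('fence front right top',pix2w(c,f([[196,152],[583,148]]),.059))
print('back face top',pix2w(c,f([[350,31]]),.059))
p=pix2w(c,f([[601,105],[730,93],[735,282],[613,297]]),.053);print('mid',p)
t=c['p']+c['Rt']@[0,0,.0986];print('tip',t,'px',(w2pix(c,t)-[150,60])*2.2)
```

```text
[0.5184 0.1488 0.1777]
[[0.6113 0.1765 0.053 ]
 [0.6196 0.1331 0.053 ]
 [0.5518 0.119  0.053 ]
 [0.5431 0.1634 0.053 ]] [0.5814 0.148  0.053 ] ((581.5338745117188, 147.9004364013672), (69.5137710571289, 45.293548583984375), 11.127182006835938)
fence front right top [[0.5794 0.1772 0.059 ]
 [0.5818 0.0432 0.059 ]]
back face top [[0.6194 0.1251 0.059 ]]
mid [[ 0.5966  0.0356  0.053 ]
 [ 0.6023 -0.0119  0.053 ]
 [ 0.5337 -0.0227  0.053 ]
 [ 0.5276  0.0246  0.053 ]]
tip [0.5184 0.1488 0.0791] px [[278.7602 339.2428]]
```

>>> send_rows --motion '[[[0, 0.048, 0, 0, 0, 0, 0.008], [0.042, 0.002, 0, 0, 0, 0, 0.008], [0, 0, 0.03, 0, 0, 0, 0.008], [0, 0, 0, 0, 0, 0, 0.008], [0, -0.01, 0, 0, 0, 0, 0.008]]]'

```text
clock: 20.95
tcp_pos: [0.5597, 0.1074, 0.1474]
tool_rot: [[1.0, -0.002, -0.002], [-0.002, -1.0, -0.002], [-0.002, 0.002, -1.0]]
ft_force: [-0.1, 0.8, -0.7]
opening: 0.014
gripper_force: 30.0
```

>>> send_rows --motion '[[[0, -0.006, 0, 0, 0, 0, 0.008], [0, -0.004, 0, 0, 0, 0, 0.008], [0, -0.003, 0, 0, 0, 0, 0.008], [0, -0.003, 0, 0, 0, 0, 0.008], [0, 0, 0, 0, 0, 0, 0.008]]]'

```text
clock: 21.45
tcp_pos: [0.5605, 0.1255, 0.148]
tool_rot: [[1.0, 0.001, 0.001], [0.001, -1.0, 0.001], [0.001, -0.001, -1.0]]
ft_force: [0.9, -0.5, -1.3]
opening: 0.0138
gripper_force: 30.0
```

>>> send_rows --motion '[[[0, -0.001, 0, 0, 0, 0, 0.008], [0, -0.001, 0, 0, 0, 0, 0.008], [0, 0, 0, 0, 0, 0, 0.008], [0, 0, 0, 0, 0, 0, 0.008]]]'

```text
clock: 21.85
tcp_pos: [0.5605, 0.1265, 0.1477]
tool_rot: [[1.0, 0.0, 0.0], [0.0, -1.0, -0.0], [0.0, 0.0, -1.0]]
ft_force: [0.5, -0.4, 0.6]
opening: 0.0135
gripper_force: 30.0
```

```bash
cat > q.py <<'E'
from h import *
import sys
# fit grey holder: find rotated box of non-bright pixels on rectified deck patch
np.set_printoptions(precision=4,suppress=True)
c=capm('wrist',sys.argv[1]);print(c['p'],ctrl.read_state()['ft_force'])
x0,x1,y0,y1=[float(v) for v in sys.argv[2:6]]
s=4 # px per mm
xs=np.arange(x1,x0,-1/s/1000);ys=np.arange(y1,y0,-1/s/1000)
Y,X=np.meshgrid(ys,xs);u=w2pix(c,np.stack([X,Y,0*X+.053],-1).reshape(-1,3)).reshape(*X.shape,2).astype(np.float32)
cv2.imwrite('pics/%s_r.png'%sys.argv[1],cv2.remap(c['img'],u[...,0],u[...,1],cv2.INTER_CUBIC))
E
python3 q.py w12 .50 .64 .02 .20
```

```text
[0.5604 0.1266 0.1477] [-0.5783 -0.242  -0.6344]
```

View pics/w12_r.png

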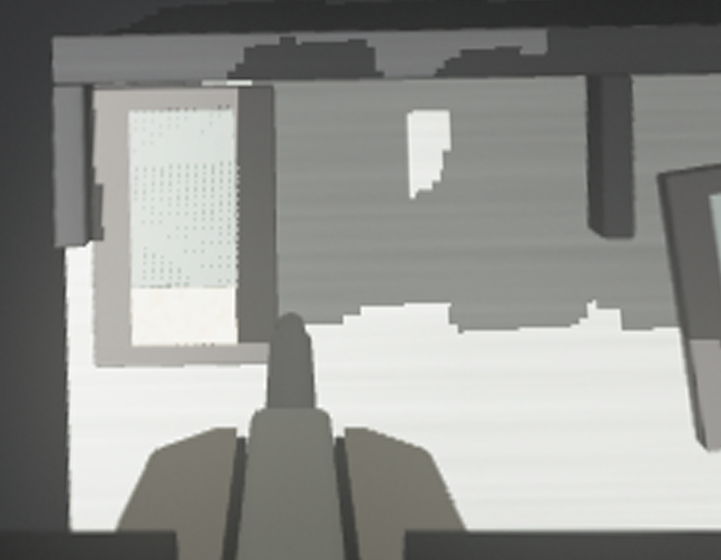

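The rectified view now shows the left holder square, with small gaps left at both fences. Next come a light +y nudge and then a +x nudge.

>>> send_rows --motion '[[[0, 0.012, 0, 0, 0, 0, 0.008], [0.032, 0, 0, 0, 0, 0, 0.008], [0, 0, 0, 0, 0, 0, 0.008], [0, -0.006, 0, 0, 0, 0, 0.008], [0, -0.004, 0, 0, 0, 0, 0.008]]]'

```text
clock: 22.6
tcp_pos: [0.5916, 0.1255, 0.1475]
tool_rot: [[1.0, 0.001, -0.001], [0.001, -1.0, 0.001], [-0.001, -0.001, -1.0]]
ft_force: [0.1, 0.6, -0.7]
opening: 0.0139
gripper_force: 30.0
```

>>> send_rows --motion '[[[0, -0.002, 0, 0, 0, 0, 0.008], [0, -0.001, 0, 0, 0, 0, 0.008], [0, -0.001, 0, 0, 0, 0, 0.008], [0, 0, 0, 0, 0, 0, 0.008], [0, 0, 0, 0, 0, 0, 0.008]]]'

```text
clock: 23.1
tcp_pos: [0.5919, 0.1275, 0.1476]
tool_rot: [[1.0, -0.0, -0.001], [-0.0, -1.0, -0.002], [-0.001, 0.002, -1.0]]
ft_force: [-0.6, -2.5, 0.6]
opening: 0.0139
gripper_force: 30.0
```

>>> send_rows --motion '[[[0, -0.001, 0, 0, 0, 0, 0.008], [0, 0, 0, 0, 0, 0, 0.008], [0, 0, 0, 0, 0, 0, 0.008]]]'

```text
clock: 23.4
tcp_pos: [0.5919, 0.1278, 0.1475]
tool_rot: [[1.0, -0.0, -0.002], [-0.0, -1.0, -0.003], [-0.002, 0.003, -1.0]]
ft_force: [-1.8, -4.5, 1.2]
opening: 0.0142
gripper_force: 30.0
```

>>> send_rows --motion '[[[0, -0.001, 0, 0, 0, 0, 0.008], [0, 0, 0, 0, 0, 0, 0.008], [0, 0, 0, 0, 0, 0, 0.008]]]'

```text
clock: 23.7
tcp_pos: [0.592, 0.128, 0.1475]
tool_rot: [[1.0, -0.001, -0.002], [-0.001, -1.0, -0.004], [-0.002, 0.004, -1.0]]
ft_force: [-1.3, -5.3, 1.4]
opening: 0.0142
gripper_force: 30.0
```

>>> send_rows --motion '[[[0, 0.018, 0, 0, 0, 0, 0.008], [-0.031, 0, 0, 0, 0, 0, 0.008], [-0.031, 0, 0, 0, 0, 0, 0.008], [0, -0.041, 0, 0, 0, 0, 0.008], [0, 0, 0, 0, 0, 0, 0.008]]]'

```text
clock: 24.2
tcp_pos: [0.5294, 0.1633, 0.1486]
tool_rot: [[1.0, 0.01, 0.002], [0.01, -1.0, 0.01], [0.003, -0.01, -1.0]]
ft_force: [1.1, 1.6, -1.3]
opening: 0.0141
gripper_force: 30.0
```

>>> send_rows --motion '[[[0.007, 0, 0, 0, 0, 0, 0.008], [0.004, 0, 0, 0, 0, 0, 0.008], [0.003, 0, 0, 0, 0, 0, 0.008], [0.002, 0, 0, 0, 0, 0, 0.008], [0, 0, 0, 0, 0, 0, 0.008]]]'

```text
clock: 24.7
tcp_pos: [0.547, 0.1532, 0.1476]
tool_rot: [[1.0, -0.001, 0.0], [-0.001, -1.0, 0.0], [0.0, -0.0, -1.0]]
ft_force: [0.2, 0.3, 0.2]
opening: 0.014
gripper_force: 30.0
```

>>> send_rows --motion '[[[0.001, 0, 0, 0, 0, 0, 0.008], [0.001, 0, 0, 0, 0, 0, 0.008], [0, 0, 0, 0, 0, 0, 0.008]]]'

```text
clock: 25.0
tcp_pos: [0.5481, 0.1536, 0.1476]
tool_rot: [[1.0, 0.001, -0.001], [0.001, -1.0, -0.0], [-0.001, 0.0, -1.0]]
ft_force: [0.4, 0.1, -0.2]
opening: 0.0139
gripper_force: 30.0
```

>>> send_rows --motion '[[[0.001, 0, 0, 0, 0, 0, 0.008], [0, 0, 0, 0, 0, 0, 0.008], [0, 0, 0, 0, 0, 0, 0.008]]]'

```text
clock: 25.3
tcp_pos: [0.549, 0.1538, 0.1476]
tool_rot: [[1.0, 0.001, -0.001], [0.001, -1.0, -0.0], [-0.001, 0.0, -1.0]]
ft_force: [-1.2, 0.2, -0.0]
opening: 0.0141
gripper_force: 30.0
```

>>> send_rows --motion '[[[0.001, 0, 0, 0, 0, 0, 0.008], [0, 0, 0, 0, 0, 0, 0.008], [0, 0, 0, 0, 0, 0, 0.008]]]'

```text
clock: 25.6
tcp_pos: [0.5494, 0.1537, 0.1475]
tool_rot: [[1.0, 0.001, -0.002], [0.001, -1.0, -0.0], [-0.002, 0.0, -1.0]]
ft_force: [-2.5, -0.2, 1.3]
opening: 0.014
gripper_force: 30.0
```

>>> send_rows --motion '[[[0.001, 0, 0, 0, 0, 0, 0.008], [0, 0, 0, 0, 0, 0, 0.008], [0, 0, 0, 0, 0, 0, 0.008]]]'

```text
clock: 25.9
tcp_pos: [0.5498, 0.1538, 0.1474]
tool_rot: [[1.0, 0.001, -0.004], [0.001, -1.0, -0.001], [-0.004, 0.001, -1.0]]
ft_force: [-4.4, -0.2, 3.0]
opening: 0.0139
gripper_force: 30.0
```

>>> send_rows --motion '[[[0.001, 0, 0, 0, 0, 0, 0.008], [0, 0, 0, 0, 0, 0, 0.008], [0, 0, 0, 0, 0, 0, 0.008]]]'

```text
clock: 26.2
tcp_pos: [0.5506, 0.1537, 0.1474]
tool_rot: [[1.0, 0.001, -0.004], [0.001, -1.0, -0.001], [-0.004, 0.001, -1.0]]
ft_force: [-5.9, -0.4, 2.8]
opening: 0.0139
gripper_force: 30.0
```

>>> send_rows --motion '[[[-0.02, 0, 0, 0, 0, 0, 0.008], [0, 0, -0.03, 0, 0, 0, 0.008], [0.002, 0.0495, 0, 0, 0, 0, 0.008], [0.002, 0.0495, 0, 0, 0, 0, 0.008], [0.002, 0.0495, 0, 0, 0, 0, 0.008]]]'

```text
clock: 26.7
tcp_pos: [0.5415, 0.0034, 0.1788]
tool_rot: [[1.0, 0.002, 0.008], [0.002, -1.0, -0.0], [0.008, 0.0, -1.0]]
ft_force: [0.8, -0.6, -0.9]
opening: 0.0141
gripper_force: 30.0
```

>>> send_rows --motion '[[[0.005, 0.0495, 0, 0, 0, 0, 0.008], [0, 0, 0, 0, 0, 0, 0.008], [0, 0, 0.03, 0, 0, 0, 0.008], [0, 0, 0, 0, 0, 0, 0.008], [0, 0, 0, 0, 0, 0, 0.008]]]'

```text
clock: 27.2
tcp_pos: [0.5446, -0.0441, 0.1479]
tool_rot: [[1.0, 0.001, 0.002], [0.001, -1.0, -0.0], [0.002, 0.0, -1.0]]
ft_force: [0.0, -1.2, -0.6]
opening: 0.014
gripper_force: 30.0
```

>>> send_rows --motion '[[[0, -0.012, 0, 0, 0, 0, 0.008], [0, -0.006, 0, 0, 0, 0, 0.008], [0, -0.004, 0, 0, 0, 0, 0.008], [0, -0.004, 0, 0, 0, 0, 0.008], [0, 0, 0, 0, 0, 0, 0.008]]]'

```text
clock: 27.7
tcp_pos: [0.5437, -0.0172, 0.148]
tool_rot: [[1.0, 0.002, 0.001], [0.002, -1.0, 0.0], [0.001, -0.0, -1.0]]
ft_force: [-0.1, -0.7, 0.2]
opening: 0.0143
gripper_force: 30.0
```

```bash
python3 q.py w13 .50 .64 -.06 .12
cat > r.py <<'E'
# rectified crop -> grey holder edges by canny/hough angle
import sys,cv2,numpy as np
im=cv2.imread(sys.argv[1],0);L=cv2.createLineSegmentDetector().detect(im)[0].reshape(-1,4)
for l in L:
    d=l[2:]-l[:2];n=np.hypot(*d)
    if n>70: 
        x1=float(sys.argv[2]);y1=float(sys.argv[3]);m=l/4000
        print('%.4f,%.4f -> %.4f,%.4f len %.0f ang %.1f'%(x1-m[1],y1-m[0],x1-m[3],y1-m[2],n/4,np.degrees(np.arctan2(d[1],d[0]))%90))
E
python3 r.py pics/w13_r.png .64 .12
```

```text
[ 0.5435 -0.0184  0.1477] [ 0.6089 -0.8529 -0.7467]
0.6211,0.0517 -> 0.6202,0.1199 len 68 ang 89.2
0.6227,-0.0595 -> 0.6214,0.0351 len 95 ang 89.2
0.5379,-0.0226 -> 0.5202,-0.0239 len 18 ang 86.0
0.5811,0.0513 -> 0.6208,0.0518 len 40 ang 89.4
0.5367,0.0223 -> 0.5368,0.0030 len 19 ang 89.5
0.5602,-0.0036 -> 0.5980,-0.0038 len 38 ang 0.4
0.5314,-0.0108 -> 0.5313,0.0317 len 43 ang 89.8
0.5945,0.0231 -> 0.5370,0.0227 len 58 ang 89.6
0.5620,0.0326 -> 0.6017,0.0327 len 40 ang 89.8
0.6006,-0.0036 -> 0.6002,0.0317 len 35 ang 89.3
0.5323,0.0324 -> 0.5617,0.0326 len 29 ang 89.7
0.6211,0.0409 -> 0.5842,0.0403 len 37 ang 89.1
0.6014,-0.0132 -> 0.5414,-0.0140 len 60 ang 89.3
0.6230,0.0130 -> 0.6231,-0.0277 len 41 ang 89.8
0.6350,-0.0595 -> 0.6325,0.1199 len 179 ang 89.2
0.5823,0.0437 -> 0.6208,0.0444 len 38 ang 89.1
0.6236,-0.0392 -> 0.6239,-0.0595 len 20 ang 89.2
0.6224,0.0623 -> 0.6221,0.0414 len 21 ang 0.9
```

>>> send_rows --motion '[[[0, 0.012, 0, 0, 0, 0, 0.008], [-0.032, 0, 0, 0, 0, 0, 0.008], [0, -0.04, 0, 0, 0, 0, 0.008], [0, 0, 0, 0, 0, 0, 0.008], [0.012, 0, 0, 0, 0, 0, 0.008]]]'

```text
clock: 28.45
tcp_pos: [0.5224, 0.0102, 0.1478]
tool_rot: [[1.0, 0.003, -0.001], [0.003, -1.0, 0.0], [-0.001, -0.0, -1.0]]
ft_force: [1.2, 0.3, 0.1]
opening: 0.0138
gripper_force: 30.0
```

>>> send_rows --motion '[[[0.006, 0, 0, 0, 0, 0, 0.008], [0.005, 0, 0, 0, 0, 0, 0.008], [0.005, 0, 0, 0, 0, 0, 0.008], [0.005, 0, 0, 0, 0, 0, 0.008], [0, 0, 0, 0, 0, 0, 0.008]]]'

```text
clock: 28.95
tcp_pos: [0.5454, 0.0096, 0.1476]
tool_rot: [[1.0, 0.0, 0.001], [0.0, -1.0, 0.0], [0.001, -0.0, -1.0]]
ft_force: [-0.6, 0.1, -0.9]
opening: 0.014
gripper_force: 30.0
```

>>> send_rows --motion '[[[0.002, 0, 0, 0, 0, 0, 0.008], [0.001, 0, 0, 0, 0, 0, 0.008], [0.001, 0, 0, 0, 0, 0, 0.008], [0, 0, 0, 0, 0, 0, 0.008], [0, 0, 0, 0, 0, 0, 0.008]]]'

```text
clock: 29.45
tcp_pos: [0.5485, 0.0098, 0.1477]
tool_rot: [[1.0, 0.001, 0.0], [0.001, -1.0, 0.0], [0.0, -0.0, -1.0]]
ft_force: [-1.0, -0.2, -0.5]
opening: 0.0139
gripper_force: 30.0
```

>>> send_rows --motion '[[[0.001, 0, 0, 0, 0, 0, 0.008], [0, 0, 0, 0, 0, 0, 0.008], [0, 0, 0, 0, 0, 0, 0.008]]]'

```text
clock: 29.75
tcp_pos: [0.5494, 0.0098, 0.1477]
tool_rot: [[1.0, 0.001, -0.0], [0.001, -1.0, 0.0], [-0.0, -0.0, -1.0]]
ft_force: [-0.0, 0.2, -0.5]
opening: 0.0136
gripper_force: 30.0
```

>>> send_rows --motion '[[[0.001, 0, 0, 0, 0, 0, 0.008], [0, 0, 0, 0, 0, 0, 0.008], [0, 0, 0, 0, 0, 0, 0.008]]]'

```text
clock: 30.05
tcp_pos: [0.5504, 0.0098, 0.1477]
tool_rot: [[1.0, 0.001, -0.0], [0.001, -1.0, 0.0], [-0.0, -0.0, -1.0]]
ft_force: [-0.5, -0.4, -0.6]
opening: 0.0136
gripper_force: 30.0
```

```bash
python3 q.py w14 .50 .64 -.06 .12;python3 r.py pics/w14_r.png .64 .12
```

```text
[0.5505 0.0098 0.1477] [-0.2446  0.5412 -0.2655]
0.6227,-0.0417 -> 0.6224,-0.0123 len 29 ang 89.3
0.5451,0.0056 -> 0.5271,0.0043 len 18 ang 85.9
0.5273,0.0171 -> 0.5454,0.0158 len 18 ang 4.1
0.6214,0.0526 -> 0.6204,0.1199 len 67 ang 89.1
0.6223,-0.0123 -> 0.6216,0.0114 len 24 ang 88.2
0.6208,0.0308 -> 0.6203,-0.0105 len 41 ang 0.7
0.6192,-0.0114 -> 0.5508,-0.0118 len 68 ang 89.7
0.6045,0.0371 -> 0.5845,0.0376 len 20 ang 1.4
0.5002,0.0536 -> 0.5183,0.0447 len 20 ang 26.1
0.6027,-0.0177 -> 0.5833,-0.0183 len 19 ang 88.3
0.5814,0.0521 -> 0.6208,0.0526 len 39 ang 89.3
0.5980,0.0348 -> 0.6195,0.0348 len 22 ang 0.1
0.5564,-0.0017 -> 0.6142,-0.0014 len 58 ang 89.7
0.6217,0.0431 -> 0.5852,0.0424 len 37 ang 88.9
0.5557,0.0239 -> 0.5559,-0.0017 len 26 ang 89.6
0.6352,-0.0595 -> 0.6323,0.1199 len 179 ang 89.1
0.6145,-0.0008 -> 0.6138,0.0239 len 25 ang 88.5
0.5004,0.0268 -> 0.5201,0.0241 len 20 ang 7.7
0.5202,-0.0028 -> 0.5004,-0.0054 len 20 ang 82.3
0.5820,0.0445 -> 0.6205,0.0450 len 38 ang 89.2
```

>>> send_rows --motion '[[[-0.02, 0, 0, 0, 0, 0, 0.008], [0, 0.045, 0, 0, 0, 0, 0.008], [0.033, 0, 0, 0, 0, 0, 0.008], [0.033, 0, 0, 0, 0, 0, 0.008], [0, 0, 0, 0, 0, 0, 0.008]]]'

```text
clock: 30.8
tcp_pos: [0.6009, -0.0354, 0.1478]
tool_rot: [[1.0, -0.0, 0.006], [-0.0, -1.0, 0.001], [0.006, -0.001, -1.0]]
ft_force: [-0.5, 0.4, -1.0]
opening: 0.0137
gripper_force: 30.0
```

>>> send_rows --motion '[[[0, -0.012, 0, 0, 0, 0, 0.008], [0, -0.005, 0, 0, 0, 0, 0.008], [0, -0.004, 0, 0, 0, 0, 0.008], [0, -0.004, 0, 0, 0, 0, 0.008], [0, 0, 0, 0, 0, 0, 0.008]]]'

```text
clock: 31.3
tcp_pos: [0.5961, -0.0091, 0.1479]
tool_rot: [[1.0, 0.002, -0.0], [0.002, -1.0, 0.0], [-0.0, -0.0, -1.0]]
ft_force: [-0.2, 0.4, -0.4]
opening: 0.0136
gripper_force: 30.0
```

>>> send_rows --motion '[[[0, -0.002, 0, 0, 0, 0, 0.008], [0, -0.001, 0, 0, 0, 0, 0.008], [0, 0, 0, 0, 0, 0, 0.008], [0, 0, 0, 0, 0, 0, 0.008]]]'

```text
clock: 31.7
tcp_pos: [0.5964, -0.0079, 0.1477]
tool_rot: [[1.0, -0.0, -0.0], [-0.0, -1.0, -0.001], [-0.0, 0.001, -1.0]]
ft_force: [-0.5, -1.4, -0.1]
opening: 0.0139
gripper_force: 30.0
```

>>> send_rows --motion '[[[0, -0.001, 0, 0, 0, 0, 0.008], [0, 0, 0, 0, 0, 0, 0.008], [0, 0, 0, 0, 0, 0, 0.008]]]'

```text
clock: 32.0
tcp_pos: [0.5964, -0.0075, 0.1477]
tool_rot: [[1.0, -0.0, -0.0], [-0.0, -1.0, -0.002], [-0.0, 0.002, -1.0]]
ft_force: [-0.5, -3.0, 0.7]
opening: 0.0137
gripper_force: 30.0
```

>>> send_rows --motion '[[[0, -0.001, 0, 0, 0, 0, 0.008], [0, 0, 0, 0, 0, 0, 0.008], [0, 0, 0, 0, 0, 0, 0.008]]]'

```text
clock: 32.3
tcp_pos: [0.5962, -0.007, 0.1477]
tool_rot: [[1.0, -0.0, -0.001], [-0.0, -1.0, -0.002], [-0.001, 0.002, -1.0]]
ft_force: [-1.6, -4.8, 1.3]
opening: 0.0138
gripper_force: 30.0
```

>>> send_rows --motion '[[[0, 0.018, 0, 0, 0, 0, 0.008], [-0.032, 0, 0, 0, 0, 0, 0.008], [-0.032, 0, 0, 0, 0, 0, 0.008], [0, -0.043, 0, 0, 0, 0, 0.008], [0, 0, 0, 0, 0, 0, 0.008]]]'

```text
clock: 32.8
tcp_pos: [0.532, 0.0295, 0.1482]
tool_rot: [[1.0, 0.011, 0.002], [0.011, -1.0, 0.009], [0.002, -0.009, -1.0]]
ft_force: [-0.2, 0.9, 0.0]
opening: 0.014
gripper_force: 30.0
```

>>> send_rows --motion '[[[0.01, 0, 0, 0, 0, 0, 0.008], [0.004, 0, 0, 0, 0, 0, 0.008], [0.003, 0, 0, 0, 0, 0, 0.008], [0.001, 0, 0, 0, 0, 0, 0.008], [0, 0, 0, 0, 0, 0, 0.008]]]'

```text
clock: 33.3
tcp_pos: [0.5507, 0.0192, 0.1474]
tool_rot: [[1.0, -0.001, -0.0], [-0.001, -1.0, 0.0], [-0.0, -0.0, -1.0]]
ft_force: [1.4, 1.2, -1.2]
opening: 0.0142
gripper_force: 30.0
```

>>> send_rows --motion '[[[0.001, 0, 0, 0, 0, 0, 0.008], [0, 0, 0, 0, 0, 0, 0.008], [0, 0, 0, 0, 0, 0, 0.008]]]'

```text
clock: 33.6
tcp_pos: [0.5514, 0.0196, 0.1477]
tool_rot: [[1.0, 0.0, -0.0], [0.0, -1.0, -0.0], [-0.0, 0.0, -1.0]]
ft_force: [0.0, 0.0, -0.4]
opening: 0.0141
gripper_force: 30.0
```

>>> send_rows --motion '[[[0.001, 0, 0, 0, 0, 0, 0.008], [0, 0, 0, 0, 0, 0, 0.008], [0, 0, 0, 0, 0, 0, 0.008]]]'

```text
clock: 33.9
tcp_pos: [0.5518, 0.0197, 0.1476]
tool_rot: [[1.0, 0.001, -0.001], [0.001, -1.0, -0.0], [-0.001, 0.0, -1.0]]
ft_force: [-2.9, -0.4, 0.4]
opening: 0.0138
gripper_force: 30.0
```

>>> send_rows --motion '[[[0.001, 0, 0, 0, 0, 0, 0.008], [0, 0, 0, 0, 0, 0, 0.008], [0, 0, 0, 0, 0, 0, 0.008]]]'

```text
clock: 34.2
tcp_pos: [0.5523, 0.0198, 0.1475]
tool_rot: [[1.0, 0.001, -0.003], [0.001, -1.0, -0.0], [-0.003, 0.0, -1.0]]
ft_force: [-4.4, -0.3, 1.1]
opening: 0.0142
gripper_force: 30.0
```

>>> send_rows --motion '[[[0.001, 0, 0, 0, 0, 0, 0.008], [0, 0, 0, 0, 0, 0, 0.008], [0, 0, 0, 0, 0, 0, 0.008]]]'

```text
clock: 34.5
tcp_pos: [0.5527, 0.0198, 0.1474]
tool_rot: [[1.0, 0.001, -0.004], [0.001, -1.0, -0.0], [-0.004, 0.0, -1.0]]
ft_force: [-5.9, -0.1, 3.5]
opening: 0.014
gripper_force: 30.0
```

>>> send_rows --motion '[[[-0.02, 0, 0, 0, 0, 0, 0.008], [0, 0, -0.03, 0, 0, 0, 0.008], [0, 0.045, 0, 0, 0, 0, 0.008], [0, 0.045, 0, 0, 0, 0, 0.008], [0, 0.045, 0, 0, 0, 0, 0.008]]]'

```text
clock: 35.0
tcp_pos: [0.5374, -0.117, 0.1787]
tool_rot: [[1.0, 0.002, 0.007], [0.002, -1.0, -0.001], [0.007, 0.001, -1.0]]
ft_force: [0.1, -0.9, -0.1]
opening: 0.0136
gripper_force: 30.0
```

>>> send_rows --motion '[[[0, 0.045, 0, 0, 0, 0, 0.008], [0, 0.03, 0, 0, 0, 0, 0.008], [0, 0, 0, 0, 0, 0, 0.008], [0, 0, 0, 0, 0, 0, 0.008]]]'

```text
clock: 35.4
tcp_pos: [0.5362, -0.1913, 0.1779]
tool_rot: [[1.0, -0.001, 0.004], [-0.001, -1.0, -0.001], [0.004, 0.001, -1.0]]
ft_force: [0.8, -0.1, -0.7]
opening: 0.0137
gripper_force: 30.0
```

```bash
python3 q.py w15 .50 .64 -.23 -.05;python3 r.py pics/w15_r.png .64 -.05
```

```text
[ 0.5356 -0.1885  0.1779] [ 0.1988  0.3096 -0.1077]
0.6248,-0.2255 -> 0.6221,-0.0942 len 131 ang 88.8
0.6221,-0.0833 -> 0.6211,-0.0501 len 33 ang 88.3
0.6220,-0.0890 -> 0.5830,-0.0897 len 39 ang 88.9
0.5214,-0.1932 -> 0.5008,-0.1947 len 21 ang 85.6
0.5005,-0.2284 -> 0.6255,-0.2260 len 125 ang 88.9
0.5011,-0.1803 -> 0.5214,-0.1818 len 20 ang 4.1
0.5820,-0.0776 -> 0.6214,-0.0768 len 39 ang 88.9
0.5461,-0.1882 -> 0.6033,-0.1880 len 57 ang 89.8
0.5995,-0.1595 -> 0.5786,-0.1592 len 21 ang 0.9
0.5783,-0.1576 -> 0.5570,-0.1572 len 21 ang 1.2
0.5451,-0.1063 -> 0.6114,-0.1121 len 66 ang 5.0
0.5474,-0.1423 -> 0.6045,-0.1474 len 57 ang 5.1
0.5407,-0.1517 -> 0.5447,-0.1067 len 45 ang 5.1
0.5493,-0.1168 -> 0.5472,-0.1421 len 25 ang 4.9
0.6070,-0.1216 -> 0.5498,-0.1163 len 57 ang 5.3
0.5417,-0.1515 -> 0.6096,-0.1574 len 68 ang 5.0
0.6375,-0.2261 -> 0.6340,-0.0501 len 176 ang 88.8
0.6096,-0.1589 -> 0.5442,-0.1531 len 66 ang 5.1
0.6236,-0.1152 -> 0.6244,-0.1358 len 21 ang 87.8
0.6112,-0.1411 -> 0.6125,-0.1235 len 18 ang 4.3
0.5836,-0.0848 -> 0.6220,-0.0841 len 38 ang 89.0
0.6253,-0.1733 -> 0.6260,-0.2208 len 48 ang 89.2
```

>>> send_rows --motion '[[[0.034, 0, 0, 0, 0, 0, 0.008], [0.0335, 0, 0, 0, 0, 0, 0.008], [0, 0, 0, 0, 0, 0, 0.008], [0, 0, 0.03, 0, 0, 0, 0.008], [0, 0, 0, 0, 0, 0, 0.008]]]'

```text
clock: 36.15
tcp_pos: [0.5996, -0.1888, 0.1445]
tool_rot: [[1.0, 0.002, -0.007], [0.002, -1.0, 0.002], [-0.007, -0.002, -1.0]]
ft_force: [-0.2, 0.4, -0.2]
opening: 0.014
gripper_force: 30.0
```

>>> send_rows --motion '[[[0, -0.015, 0, 0, 0, 0, 0.008], [0, -0.01, 0, 0, 0, 0, 0.008], [0, -0.005, 0, 0, 0, 0, 0.008], [0, -0.004, 0, 0, 0, 0, 0.008], [0, 0, 0, 0, 0, 0, 0.008]]]'

```text
clock: 36.65
tcp_pos: [0.6024, -0.1553, 0.1484]
tool_rot: [[1.0, 0.002, 0.001], [0.002, -1.0, 0.0], [0.001, -0.0, -1.0]]
ft_force: [-0.3, -0.2, 0.0]
opening: 0.0139
gripper_force: 30.0
```

```bash
python3 q.py w16 .50 .64 -.23 -.05;python3 r.py pics/w16_r.png .64 -.05
```

```text
[ 0.602  -0.1567  0.1478] [0.3627 0.1709 0.0609]
0.5964,-0.1609 -> 0.5786,-0.1622 len 18 ang 85.8
0.6230,-0.1474 -> 0.6224,-0.0980 len 49 ang 89.2
0.6223,-0.0830 -> 0.6217,-0.0501 len 33 ang 88.8
0.5911,-0.0828 -> 0.6220,-0.0824 len 31 ang 89.4
0.6118,-0.1067 -> 0.6144,-0.1498 len 43 ang 86.6
0.5490,-0.0502 -> 0.5488,-0.1264 len 76 ang 0.1
0.5490,-0.1845 -> 0.5488,-0.2295 len 45 ang 0.2
0.6223,-0.0934 -> 0.5873,-0.0938 len 35 ang 89.3
0.5496,-0.1119 -> 0.5706,-0.1221 len 23 ang 26.0
0.5758,-0.1068 -> 0.6071,-0.1051 len 31 ang 86.9
0.6355,-0.0502 -> 0.6380,-0.2267 len 177 ang 89.2
0.6242,-0.2292 -> 0.6230,-0.1480 len 81 ang 89.1
0.6114,-0.1433 -> 0.6093,-0.1064 len 37 ang 86.8
0.5498,-0.1083 -> 0.5749,-0.1069 len 25 ang 86.9
0.5751,-0.1427 -> 0.6051,-0.1411 len 30 ang 86.9
0.6030,-0.2293 -> 0.6239,-0.2292 len 21 ang 89.8
0.6036,-0.1152 -> 0.5621,-0.1173 len 42 ang 87.1
0.5279,-0.1708 -> 0.5499,-0.1685 len 22 ang 83.9
0.5527,-0.1434 -> 0.5257,-0.1404 len 27 ang 6.3
0.5714,-0.1451 -> 0.5527,-0.1435 len 19 ang 4.9
0.5499,-0.1684 -> 0.5680,-0.1665 len 18 ang 84.0
0.5717,-0.1693 -> 0.5168,-0.1764 len 55 ang 82.6
0.5167,-0.1411 -> 0.5167,-0.1705 len 29 ang 90.0
0.5311,-0.1840 -> 0.5489,-0.1842 len 18 ang 0.6
0.5168,-0.1352 -> 0.5717,-0.1423 len 55 ang 7.4
0.5224,-0.1219 -> 0.5004,-0.1199 len 22 ang 5.1
0.5486,-0.1275 -> 0.5305,-0.1276 len 18 ang 89.5
0.5004,-0.1916 -> 0.5227,-0.1896 len 22 ang 84.8
0.6349,-0.1405 -> 0.6335,-0.0501 len 90 ang 89.1
0.5827,-0.0903 -> 0.6217,-0.0899 len 39 ang 89.3
```

>>> send_rows --motion '[[[0, 0.012, 0, 0, 0, 0, 0.008], [-0.043, 0, 0, 0, 0, 0, 0.008], [0, 0, 0, 0, 0, 0, 0.008], [0, -0.009, 0, 0, 0, 0, 0.008], [0, -0.0045, 0, 0, 0, 0, 0.008]]]'

```text
clock: 37.4
tcp_pos: [0.5605, -0.1541, 0.1483]
tool_rot: [[1.0, 0.001, 0.002], [0.001, -1.0, 0.0], [0.002, -0.0, -1.0]]
ft_force: [-0.3, -0.0, -0.8]
opening: 0.0138
gripper_force: 30.0
```

>>> send_rows --motion '[[[0, 0, 0, 0, 0, 0, 0.008], [0, 0.012, 0, 0, 0, 0, 0.008], [-0.033, 0, 0, 0, 0, 0, 0.008], [0, 0, 0, 0, 0, 0, 0.008], [0, 0, 0, 0, 0, 0, 0.008]]]'

```text
clock: 37.9
tcp_pos: [0.5263, -0.1681, 0.1479]
tool_rot: [[1.0, -0.001, 0.001], [-0.001, -1.0, -0.001], [0.001, 0.001, -1.0]]
ft_force: [0.3, 0.7, -0.7]
opening: 0.0137
gripper_force: 30.0
```

```bash
python3 q.py w17 .50 .64 -.23 -.05;python3 r.py pics/w17_r.png .64 -.05 | grep -v '0.6[23]\|0.5[012]'
```

```text
[ 0.5273 -0.167   0.1479] [-0.0449  1.0543 -1.0971]
0.6139,-0.1014 -> 0.6143,-0.1236 len 22 ang 88.9
0.5945,-0.1509 -> 0.5542,-0.1504 len 40 ang 0.8
0.5445,-0.1012 -> 0.6130,-0.1003 len 68 ang 89.3
0.5443,-0.1470 -> 0.5437,-0.1017 len 45 ang 89.3
0.5501,-0.1369 -> 0.5752,-0.1365 len 25 ang 89.0
0.5495,-0.1108 -> 0.5498,-0.1367 len 26 ang 89.3
0.6077,-0.1102 -> 0.5498,-0.1106 len 58 ang 89.6
0.5458,-0.1464 -> 0.6133,-0.1455 len 68 ang 89.2
0.6134,-0.1445 -> 0.6130,-0.1042 len 40 ang 89.5
0.6058,-0.1469 -> 0.5477,-0.1477 len 58 ang 89.2
0.5755,-0.1365 -> 0.5967,-0.1362 len 21 ang 89.1
0.6081,-0.1283 -> 0.6079,-0.1105 len 18 ang 89.4
```

>>> send_rows --motion '[[[0, -0.0435, 0, 0, 0, 0, 0.008], [0, 0, 0, 0, 0, 0, 0.008], [0, 0, 0, 0, 0, 0, 0.008], [0.01, 0, 0, 0, 0, 0, 0.008], [0.004, 0, 0, 0, 0, 0, 0.008]]]'

```text
clock: 38.65
tcp_pos: [0.5415, -0.1245, 0.1478]
tool_rot: [[1.0, -0.001, 0.002], [-0.001, -1.0, -0.001], [0.002, 0.001, -1.0]]
ft_force: [0.7, -0.1, -0.8]
opening: 0.0141
gripper_force: 30.0
```

>>> send_rows --motion '[[[0.004, 0, 0, 0, 0, 0, 0.008], [0.003, 0, 0, 0, 0, 0, 0.008], [0.002, 0, 0, 0, 0, 0, 0.008], [0.001, 0, 0, 0, 0, 0, 0.008], [0, 0, 0, 0, 0, 0, 0.008]]]'

```text
clock: 39.15
tcp_pos: [0.5502, -0.1233, 0.1476]
tool_rot: [[1.0, 0.001, 0.0], [0.001, -1.0, 0.0], [0.0, -0.0, -1.0]]
ft_force: [-0.3, 0.7, -0.2]
opening: 0.0139
gripper_force: 30.0
```

>>> send_rows --motion '[[[-0.015, 0, 0, 0, 0, 0, 0.008], [-0.005, 0.045, 0, 0, 0, 0, 0.008], [0.033, 0, 0, 0, 0, 0, 0.008], [0.033, 0, 0, 0, 0, 0, 0.008], [0, 0, 0, 0, 0, 0, 0.008]]]'

```text
clock: 39.65
tcp_pos: [0.6002, -0.1675, 0.1477]
tool_rot: [[1.0, 0.002, 0.005], [0.002, -1.0, 0.001], [0.005, -0.001, -1.0]]
ft_force: [0.9, 0.7, 0.1]
opening: 0.0138
gripper_force: 30.0
```

```bash
python3 q.py w18 .50 .64 -.23 -.05;python3 r.py pics/w18_r.png .64 -.05 | grep -v '0.5[012]'
```

```text
[ 0.5952 -0.1681  0.1474] [ 0.3843 -1.0126 -0.6463]
0.6182,-0.1526 -> 0.6177,-0.1264 len 26 ang 88.8
0.5895,-0.1723 -> 0.5718,-0.1735 len 18 ang 86.1
0.5720,-0.1607 -> 0.5905,-0.1621 len 19 ang 4.4
0.6181,-0.1217 -> 0.6175,-0.1017 len 20 ang 88.1
0.6158,-0.1267 -> 0.6163,-0.1489 len 22 ang 88.7
0.6152,-0.1528 -> 0.5833,-0.1524 len 32 ang 0.8
0.5448,-0.1244 -> 0.5634,-0.1334 len 21 ang 25.9
0.6163,-0.1061 -> 0.6159,-0.1255 len 19 ang 1.1
0.5679,-0.1863 -> 0.5617,-0.2028 len 18 ang 20.4
0.5611,-0.2024 -> 0.5428,-0.2110 len 20 ang 64.9
0.5421,-0.0502 -> 0.5420,-0.1239 len 74 ang 0.1
0.5423,-0.1961 -> 0.5422,-0.2295 len 33 ang 0.3
0.6171,-0.0808 -> 0.6166,-0.0501 len 31 ang 89.2
0.5764,-0.0818 -> 0.6164,-0.0813 len 40 ang 89.3
0.5539,-0.2294 -> 0.5873,-0.2292 len 33 ang 89.7
0.5648,-0.1378 -> 0.5905,-0.1386 len 26 ang 1.7
0.6079,-0.1389 -> 0.6085,-0.1130 len 26 ang 1.3
0.5458,-0.1019 -> 0.5811,-0.1028 len 35 ang 1.5
0.6138,-0.1489 -> 0.6145,-0.1045 len 44 ang 1.0
0.6192,-0.2286 -> 0.6181,-0.1605 len 68 ang 89.1
0.5677,-0.1476 -> 0.6130,-0.1485 len 45 ang 1.1
0.5817,-0.1025 -> 0.5999,-0.1033 len 18 ang 2.4
0.6303,-0.0501 -> 0.6329,-0.2264 len 176 ang 89.2
0.6170,-0.0931 -> 0.5845,-0.0935 len 33 ang 89.3
0.5914,-0.2292 -> 0.6189,-0.2290 len 28 ang 89.6
0.6371,-0.2214 -> 0.6345,-0.0502 len 171 ang 89.1
0.5448,-0.1233 -> 0.5451,-0.1027 len 21 ang 0.9
0.5323,-0.1811 -> 0.5602,-0.1779 len 28 ang 83.5
0.6083,-0.1129 -> 0.5651,-0.1119 len 43 ang 1.3
0.6142,-0.1499 -> 0.5742,-0.1492 len 40 ang 1.1
0.5777,-0.0892 -> 0.6167,-0.0887 len 39 ang 89.3
0.6299,-0.1508 -> 0.6285,-0.0501 len 101 ang 89.2
```

>>> send_rows --motion '[[[0, -0.012, 0, 0, 0, 0, 0.008], [0, -0.005, 0, 0, 0, 0, 0.008], [0, -0.004, 0, 0, 0, 0, 0.008], [0, -0.003, 0, 0, 0, 0, 0.008], [0, 0, 0, 0, 0, 0, 0.008]]]'

```text
clock: 40.4
tcp_pos: [0.5961, -0.1435, 0.1478]
tool_rot: [[1.0, 0.001, 0.0], [0.001, -1.0, 0.0], [0.0, -0.0, -1.0]]
ft_force: [0.6, 0.8, 0.3]
opening: 0.0136
gripper_force: 30.0
```

>>> send_rows --motion '[[[0, -0.002, 0, 0, 0, 0, 0.008], [0, -0.001, 0, 0, 0, 0, 0.008], [0, 0, 0, 0, 0, 0, 0.008], [0, 0, 0, 0, 0, 0, 0.008]]]'

```text
clock: 40.8
tcp_pos: [0.5959, -0.1418, 0.1477]
tool_rot: [[1.0, 0.0, -0.0], [0.0, -1.0, -0.001], [-0.0, 0.001, -1.0]]
ft_force: [0.5, -0.9, -0.2]
opening: 0.0135
gripper_force: 30.0
```

>>> send_rows --motion '[[[0, -0.001, 0, 0, 0, 0, 0.008], [0, 0, 0, 0, 0, 0, 0.008], [0, 0, 0, 0, 0, 0, 0.008]]]'

```text
clock: 41.1
tcp_pos: [0.5957, -0.1413, 0.1477]
tool_rot: [[1.0, -0.0, -0.001], [-0.0, -1.0, -0.001], [-0.001, 0.001, -1.0]]
ft_force: [-0.8, -3.4, 1.0]
opening: 0.0139
gripper_force: 30.0
```

>>> send_rows --motion '[[[0, -0.001, 0, 0, 0, 0, 0.008], [0, 0, 0, 0, 0, 0, 0.008], [0, 0, 0, 0, 0, 0, 0.008]]]'

```text
clock: 41.4
tcp_pos: [0.5954, -0.1408, 0.1476]
tool_rot: [[1.0, -0.0, -0.001], [-0.0, -1.0, -0.002], [-0.001, 0.002, -1.0]]
ft_force: [-1.1, -5.4, 0.2]
opening: 0.0138
gripper_force: 30.0
```

>>> send_rows --motion '[[[0, -0.001, 0, 0, 0, 0, 0.008], [0, 0, 0, 0, 0, 0, 0.008], [0, 0, 0, 0, 0, 0, 0.008]]]'

```text
clock: 41.7
tcp_pos: [0.5952, -0.1404, 0.1476]
tool_rot: [[1.0, -0.0, -0.002], [-0.0, -1.0, -0.003], [-0.002, 0.003, -1.0]]
ft_force: [-1.6, -5.6, 0.6]
opening: 0.0136
gripper_force: 30.0
```

```bash
python3 q.py w19 .50 .64 -.23 -.05;python3 r.py pics/w19_r.png .64 -.05 | grep -v '0.5[012]'|grep -v '0\.2[012]'
```

```text
[ 0.5952 -0.1404  0.1476] [-0.956  -5.7462  1.0222]
0.5902,-0.1449 -> 0.5711,-0.1465 len 19 ang 85.4
0.6234,-0.1283 -> 0.6228,-0.0961 len 32 ang 89.0
0.6228,-0.0811 -> 0.6221,-0.0501 len 31 ang 88.7
0.6198,-0.0992 -> 0.6209,-0.1258 len 27 ang 87.5
0.5422,-0.0502 -> 0.5420,-0.0964 len 46 ang 0.2
0.5820,-0.0816 -> 0.6230,-0.0810 len 41 ang 89.1
0.6180,-0.0909 -> 0.6005,-0.0913 len 18 ang 88.9
0.5667,-0.1276 -> 0.5883,-0.1269 len 22 ang 88.2
0.6187,-0.1249 -> 0.6176,-0.0914 len 33 ang 88.1
0.5721,-0.1336 -> 0.5899,-0.1349 len 18 ang 4.4
0.5495,-0.0921 -> 0.5836,-0.0911 len 34 ang 88.3
0.6198,-0.1363 -> 0.5939,-0.1371 len 26 ang 88.3
0.6117,-0.1001 -> 0.5683,-0.1013 len 43 ang 88.4
0.5599,-0.1290 -> 0.5320,-0.1259 len 28 ang 6.4
0.6397,-0.0908 -> 0.6394,-0.0502 len 41 ang 89.5
0.6351,-0.1220 -> 0.6340,-0.0501 len 72 ang 89.1
0.5836,-0.0891 -> 0.6220,-0.0885 len 38 ang 89.1
```

>>> send_rows --motion '[[[0, 0.018, 0, 0, 0, 0, 0.008], [-0.031, 0, 0, 0, 0, 0, 0.008], [-0.031, 0, 0, 0, 0, 0, 0.008], [0, -0.0445, 0, 0, 0, 0, 0.008], [0, 0, 0, 0, 0, 0, 0.008]]]'

```text
clock: 42.45
tcp_pos: [0.5349, -0.1032, 0.1482]
tool_rot: [[1.0, 0.009, 0.002], [0.009, -1.0, 0.009], [0.002, -0.009, -1.0]]
ft_force: [0.4, 1.3, -0.9]
opening: 0.0141
gripper_force: 30.0
```

>>> send_rows --motion '[[[0.01, 0, 0, 0, 0, 0, 0.008], [0.005, 0, 0, 0, 0, 0, 0.008], [0.003, 0, 0, 0, 0, 0, 0.008], [0.001, 0, 0, 0, 0, 0, 0.008], [0, 0, 0, 0, 0, 0, 0.008]]]'

```text
clock: 42.95
tcp_pos: [0.5533, -0.1123, 0.1474]
tool_rot: [[1.0, -0.0, 0.0], [-0.0, -1.0, 0.0], [0.0, -0.0, -1.0]]
ft_force: [-1.2, 0.5, 0.0]
opening: 0.0139
gripper_force: 30.0
```

>>> send_rows --motion '[[[0.001, 0, 0, 0, 0, 0, 0.008], [0, 0, 0, 0, 0, 0, 0.008], [0, 0, 0, 0, 0, 0, 0.008]]]'

```text
clock: 43.25
tcp_pos: [0.5538, -0.1117, 0.1476]
tool_rot: [[1.0, 0.001, -0.0], [0.001, -1.0, 0.0], [-0.0, -0.0, -1.0]]
ft_force: [0.5, -0.4, -0.3]
opening: 0.0136
gripper_force: 30.0
```

>>> send_rows --motion '[[[0.001, 0, 0, 0, 0, 0, 0.008], [0, 0, 0, 0, 0, 0, 0.008], [0, 0, 0, 0, 0, 0, 0.008]]]'

```text
clock: 43.55
tcp_pos: [0.5542, -0.1115, 0.1474]
tool_rot: [[1.0, 0.001, -0.002], [0.001, -1.0, 0.0], [-0.002, -0.0, -1.0]]
ft_force: [-1.9, 0.7, 0.2]
opening: 0.0138
gripper_force: 30.0
```

>>> send_rows --motion '[[[0.001, 0, 0, 0, 0, 0, 0.008], [0, 0, 0, 0, 0, 0, 0.008], [0, 0, 0, 0, 0, 0, 0.008]]]'

```text
clock: 43.85
tcp_pos: [0.5547, -0.1115, 0.1473]
tool_rot: [[1.0, 0.001, -0.003], [0.001, -1.0, 0.0], [-0.003, -0.0, -1.0]]
ft_force: [-4.2, 1.1, 0.5]
opening: 0.0141
gripper_force: 30.0
```

>>> send_rows --motion '[[[0.001, 0, 0, 0, 0, 0, 0.008], [0, 0, 0, 0, 0, 0, 0.008], [0, 0, 0, 0, 0, 0, 0.008]]]'

```text
clock: 44.15
tcp_pos: [0.5553, -0.1115, 0.1473]
tool_rot: [[1.0, 0.001, -0.004], [0.001, -1.0, 0.0], [-0.004, -0.0, -1.0]]
ft_force: [-5.5, 0.3, 1.1]
opening: 0.0139
gripper_force: 30.0
```

>>> send_rows --motion '[[[-0.02, 0, 0, 0, 0, 0, 0.008], [-0.01, 0, -0.045, 0, 0, 0, 0.008], [-0.005, -0.04, -0.02, 0, 0, 0, 0.008], [0, -0.04, -0.02, 0, 0, 0, 0.008], [0, 0, 0, 0, 0, 0, 0.008]]]'

```text
clock: 44.65
tcp_pos: [0.5269, -0.024, 0.2372]
tool_rot: [[1.0, 0.012, 0.015], [0.012, -1.0, 0.005], [0.015, -0.005, -1.0]]
ft_force: [1.3, -0.2, -0.7]
opening: 0.0137
gripper_force: 30.0
```

>>> send_rows --motion '[[[0, 0, 0, 0, 0, 0, 0.008], [0, 0, 0, 0, 0, 0, 0.008], [0, 0, 0, 0, 0, 0, 0.008]]]'

```text
clock: 44.95
tcp_pos: [0.5223, -0.0335, 0.2321]
tool_rot: [[1.0, -0.002, 0.0], [-0.002, -1.0, -0.001], [0.0, 0.001, -1.0]]
ft_force: [-0.7, -0.1, -0.8]
opening: 0.0141
gripper_force: 30.0
```

```bash
sed -i 's/^s=4 .*/s=2.2/' q.py; python3 q.py w20 .53 .645 -.16 .19
```

```text
[ 0.522  -0.0327  0.2322] [ 0.1886 -0.0581 -0.0562]
```

View pics/w20_r.png

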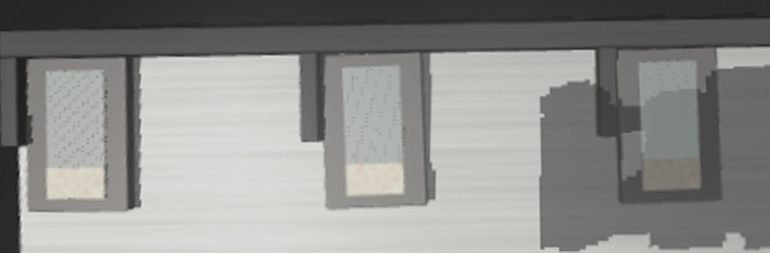

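All three holders look snug, at (78,133), (377,130) and (668,125). Next I'll do a finer angle check and locate the rockers.

```bash
sed -i 's/^s=2.2/s=4/' q.py
for r in ".10 .19" "-.03 .056" "-.16 -.078"; do set -- $r; echo == $r; python3 q.py wz .535 .63 $1 $2 >/dev/null; python3 r.py pics/wz_r.png .63 $2|awk '{split($5,a," "); if($5>38)print}'; done
python3 - <<'E'
from h import *
np.set_printoptions(precision=4,suppress=True)
for n in('wrist','top','side'):
    c=capm(n) if n=='wrist' else cap(n)
    for d in ctrl.search_frame('rocker0',n)[:5]:
        e=d['extent'];print(n,round(d['score'],2),np.round(e),pix2w(c,[e[0]+e[2]/2,e[1]+e[3]/2],.054)[0])
E
```

```text
== .10 .19
0.5792,0.1814 -> 0.5355,0.1806 len 44 ang 89.0
0.6194,0.1333 -> 0.6189,0.1776 len 44 ang 89.4
0.6130,0.1690 -> 0.5552,0.1685 len 58 ang 89.5
0.5508,0.1320 -> 0.6189,0.1328 len 68 ang 89.3
0.6189,0.1293 -> 0.5801,0.1288 len 39 ang 89.2
0.6205,0.1664 -> 0.6212,0.1242 len 42 ang 89.1
0.5798,0.1821 -> 0.6192,0.1827 len 39 ang 89.2
== -.03 .056
0.6221,-0.0295 -> 0.6206,0.0421 len 72 ang 88.8
0.5817,0.0528 -> 0.6205,0.0531 len 39 ang 89.5
0.6211,-0.0067 -> 0.5776,-0.0059 len 43 ang 1.0
0.5542,-0.0040 -> 0.6208,-0.0015 len 67 ang 87.8
0.6228,0.0180 -> 0.6237,-0.0295 len 48 ang 88.9
== -.16 -.078
0.6242,-0.1594 -> 0.6227,-0.0919 len 68 ang 88.7
0.5605,-0.1295 -> 0.6027,-0.1274 len 42 ang 87.3
wrist 0.73 [542. 200.  17.  30.] [ 0.499  -0.3142  0.054 ]
top 0.67 [410. 235.   9.   5.] [ 0.4864 -0.3757  0.054 ]
top 0.62 [381. 226.   7.  11.] [ 0.5005 -0.2994  0.054 ]
top 0.59 [395. 228.   6.  16.] [ 0.4908 -0.3321  0.054 ]
top 0.2 [178. 279.  18.  26.] [0.3441 0.1982 0.054 ]
side 0.62 [344. 123.  15.   5.] [ 0.489  -0.3671  0.054 ]
```

>>> send_rows --motion '[[[0, 0.0475, 0, 0, 0, 0, 0.008], [0, 0.0475, 0, 0, 0, 0, 0.008], [0.01, 0.0475, 0, 0, 0, 0, 0.008], [0.03, 0, 0.03, 0, 0, 0, 0.008], [0.027, 0, 0.03, 0, 0, 0, 0.008]]]'

```text
clock: 46.95
tcp_pos: [0.5903, -0.1778, 0.173]
tool_rot: [[1.0, -0.005, 0.003], [-0.005, -1.0, -0.002], [0.003, 0.002, -1.0]]
ft_force: [0.2, 1.3, 0.2]
opening: 0.0138
gripper_force: 30.0
```

>>> send_rows --motion '[[[0, 0, 0, 0, 0, 0, 0.008], [0, 0, 0.024, 0, 0, 0, 0.008], [0, 0, 0, 0, 0, 0, 0.008], [0, -0.015, 0, 0, 0, 0, 0.008], [0, -0.01, 0, 0, 0, 0, 0.008]]]'

```text
clock: 47.45
tcp_pos: [0.5897, -0.1472, 0.1504]
tool_rot: [[1.0, 0.002, 0.003], [0.002, -1.0, 0.001], [0.003, -0.001, -1.0]]
ft_force: [0.4, -0.3, -0.6]
opening: 0.0137
gripper_force: 30.0
```

>>> send_rows --motion '[[[0, -0.004, 0, 0, 0, 0, 0.008], [0, -0.002, 0, 0, 0, 0, 0.008], [0, -0.001, 0, 0, 0, 0, 0.008], [0, 0, 0, 0, 0, 0, 0.008], [0, 0, 0, 0, 0, 0, 0.008]]]'

```text
clock: 47.95
tcp_pos: [0.589, -0.1427, 0.1487]
tool_rot: [[1.0, -0.0, -0.0], [-0.0, -1.0, -0.0], [-0.0, 0.0, -1.0]]
ft_force: [0.1, -0.9, -1.2]
opening: 0.014
gripper_force: 30.0
```

>>> send_rows --motion '[[[0, -0.001, 0, 0, 0, 0, 0.008], [0, 0, 0, 0, 0, 0, 0.008], [0, 0, 0, 0, 0, 0, 0.008]]]'

```text
clock: 48.25
tcp_pos: [0.5889, -0.1416, 0.1486]
tool_rot: [[1.0, 0.0, -0.0], [0.0, -1.0, -0.0], [-0.0, 0.0, -1.0]]
ft_force: [-0.2, 0.3, -0.5]
opening: 0.014
gripper_force: 30.0
```

>>> send_rows --motion '[[[0, -0.001, 0, 0, 0, 0, 0.008], [0, 0, 0, 0, 0, 0, 0.008], [0, 0, 0, 0, 0, 0, 0.008]]]'

```text
clock: 48.55
tcp_pos: [0.5887, -0.1409, 0.1486]
tool_rot: [[1.0, 0.0, -0.001], [0.0, -1.0, -0.001], [-0.001, 0.001, -1.0]]
ft_force: [-0.9, -1.5, -1.0]
opening: 0.0139
gripper_force: 30.0
```

>>> send_rows --motion '[[[0, -0.001, 0, 0, 0, 0, 0.008], [0, 0, 0, 0, 0, 0, 0.008], [0, -0.001, 0, 0, 0, 0, 0.008], [0, 0, 0, 0, 0, 0, 0.008], [0, 0, 0, 0, 0, 0, 0.008]]]'

```text
clock: 49.05
tcp_pos: [0.5887, -0.1402, 0.1487]
tool_rot: [[1.0, -0.0, -0.0], [-0.0, -1.0, -0.003], [-0.0, 0.003, -1.0]]
ft_force: [-1.6, -4.9, -0.8]
opening: 0.014
gripper_force: 30.0
```

>>> send_rows --motion '[[[0, 0.018, 0, 0, 0, 0, 0.008], [-0.0275, 0, 0, 0, 0, 0, 0.008], [-0.0275, 0, 0, 0, 0, 0, 0.008], [0, -0.04, 0, 0, 0, 0, 0.008], [0, -0.013, 0, 0, 0, 0, 0.008]]]'

```text
clock: 49.55
tcp_pos: [0.5344, -0.0983, 0.1491]
tool_rot: [[1.0, 0.004, 0.002], [0.004, -1.0, 0.006], [0.002, -0.006, -1.0]]
ft_force: [0.3, 1.0, -0.4]
opening: 0.0142
gripper_force: 30.0
```

>>> send_rows --motion '[[[0, 0, 0, 0, 0, 0, 0.008], [0.01, 0, 0, 0, 0, 0, 0.008], [0.005, 0, 0, 0, 0, 0, 0.008], [0.003, 0, 0, 0, 0, 0, 0.008], [0, 0, 0, 0, 0, 0, 0.008]]]'

```text
clock: 50.05
tcp_pos: [0.5527, -0.1041, 0.1484]
tool_rot: [[1.0, -0.001, 0.0], [-0.001, -1.0, -0.0], [0.0, 0.0, -1.0]]
ft_force: [-0.3, 0.1, 0.4]
opening: 0.0136
gripper_force: 30.0
```

>>> send_rows --motion '[[[0.001, 0, 0, 0, 0, 0, 0.008], [0, 0, 0, 0, 0, 0, 0.008], [0, 0, 0, 0, 0, 0, 0.008]]]'

```text
clock: 50.35
tcp_pos: [0.5529, -0.1033, 0.1487]
tool_rot: [[1.0, 0.0, -0.0], [0.0, -1.0, 0.0], [-0.0, -0.0, -1.0]]
ft_force: [-0.3, -0.3, -0.7]
opening: 0.0141
gripper_force: 30.0
```

>>> send_rows --motion '[[[0.001, 0, 0, 0, 0, 0, 0.008], [0, 0, 0, 0, 0, 0, 0.008], [0, 0, 0, 0, 0, 0, 0.008]]]'

```text
clock: 50.65
tcp_pos: [0.554, -0.1032, 0.1487]
tool_rot: [[1.0, 0.001, 0.0], [0.001, -1.0, 0.0], [0.0, -0.0, -1.0]]
ft_force: [0.3, 0.1, -0.5]
opening: 0.0138
gripper_force: 30.0
```

>>> send_rows --motion '[[[0.001, 0, 0, 0, 0, 0, 0.008], [0, 0, 0, 0, 0, 0, 0.008], [0, 0, 0, 0, 0, 0, 0.008]]]'

```text
clock: 50.95
tcp_pos: [0.555, -0.1032, 0.1487]
tool_rot: [[1.0, 0.001, -0.0], [0.001, -1.0, 0.0], [-0.0, -0.0, -1.0]]
ft_force: [0.3, 0.4, -0.3]
opening: 0.0138
gripper_force: 30.0
```

>>> send_rows --motion '[[[0.001, 0, 0, 0, 0, 0, 0.008], [0, 0, 0, 0, 0, 0, 0.008], [0, 0, 0, 0, 0, 0, 0.008]]]'

```text
clock: 51.25
tcp_pos: [0.5554, -0.1032, 0.1485]
tool_rot: [[1.0, 0.001, -0.002], [0.001, -1.0, 0.0], [-0.002, -0.0, -1.0]]
ft_force: [-1.8, 0.1, 0.3]
opening: 0.014
gripper_force: 30.0
```

>>> send_rows --motion '[[[0.001, 0, 0, 0, 0, 0, 0.008], [0, 0, 0, 0, 0, 0, 0.008], [0, 0, 0, 0, 0, 0, 0.008]]]'

```text
clock: 51.55
tcp_pos: [0.5558, -0.1032, 0.1484]
tool_rot: [[1.0, 0.0, -0.003], [0.0, -1.0, 0.0], [-0.003, -0.0, -1.0]]
ft_force: [-3.9, -0.3, 1.5]
opening: 0.0142
gripper_force: 30.0
```

>>> send_rows --motion '[[[0.001, 0, 0, 0, 0, 0, 0.008], [0, 0, 0, 0, 0, 0, 0.008], [0, 0, 0, 0, 0, 0, 0.008]]]'

```text
clock: 51.85
tcp_pos: [0.5563, -0.1032, 0.1484]
tool_rot: [[1.0, 0.0, -0.004], [0.0, -1.0, 0.0], [-0.004, -0.0, -1.0]]
ft_force: [-4.7, -0.0, 2.7]
opening: 0.0139
gripper_force: 30.0
```

```bash
python3 q.py w21 .535 .63 -.16 -.078;python3 r.py pics/w21_r.png .63 -.078
```

```text
[ 0.5563 -0.1032  0.1484] [-4.9131  0.3184  2.2666]
0.5542,-0.0914 -> 0.5848,-0.0910 len 31 ang 89.1
0.5827,-0.0823 -> 0.6227,-0.0817 len 40 ang 89.1
0.5848,-0.1372 -> 0.5552,-0.1374 len 30 ang 89.5
0.6052,-0.1379 -> 0.5851,-0.1373 len 20 ang 1.7
0.6174,-0.1005 -> 0.5598,-0.1014 len 58 ang 89.1
0.5602,-0.1276 -> 0.6180,-0.1265 len 58 ang 88.9
0.6181,-0.1260 -> 0.6179,-0.1010 len 25 ang 89.5
0.5595,-0.1019 -> 0.5598,-0.1272 len 25 ang 89.2
0.5986,-0.0861 -> 0.6195,-0.0864 len 21 ang 0.8
0.5889,-0.1362 -> 0.6070,-0.1359 len 18 ang 89.0
0.6238,-0.1241 -> 0.6236,-0.1041 len 20 ang 89.6
0.6064,-0.0911 -> 0.5864,-0.0911 len 20 ang 90.0
```

>>> send_rows --motion '[[[-0.025, 0, 0, 0, 0, 0, 0.008], [0, 0, -0.03, 0, 0, 0, 0.008], [0, -0.033, 0, 0, 0, 0, 0.008], [0.025, -0.03, 0, 0, 0, 0, 0.008], [0.03, 0, 0, 0, 0, 0, 0.008]]]'

```text
clock: 52.6
tcp_pos: [0.5907, -0.0332, 0.1802]
tool_rot: [[1.0, 0.009, 0.007], [0.009, -1.0, 0.005], [0.007, -0.005, -1.0]]
ft_force: [0.6, -0.1, -0.2]
opening: 0.0141
gripper_force: 30.0
```

>>> send_rows --motion '[[[0, 0, 0, 0, 0, 0, 0.008], [0, 0, 0.03, 0, 0, 0, 0.008], [0, 0, 0, 0, 0, 0, 0.008], [0, -0.015, 0, 0, 0, 0, 0.008], [0, -0.01, 0, 0, 0, 0, 0.008]]]'

```text
clock: 53.1
tcp_pos: [0.589, -0.0133, 0.15]
tool_rot: [[1.0, 0.001, 0.003], [0.001, -1.0, 0.002], [0.003, -0.002, -1.0]]
ft_force: [0.3, 1.0, -0.6]
opening: 0.0138
gripper_force: 30.0
```

>>> send_rows --motion '[[[0, -0.004, 0, 0, 0, 0, 0.008], [0, -0.002, 0, 0, 0, 0, 0.008], [0, -0.001, 0, 0, 0, 0, 0.008], [0, 0, 0, 0, 0, 0, 0.008], [0, 0, 0, 0, 0, 0, 0.008]]]'

```text
clock: 53.6
tcp_pos: [0.588, -0.0087, 0.1487]
tool_rot: [[1.0, -0.0, 0.0], [-0.0, -1.0, -0.0], [0.0, 0.0, -1.0]]
ft_force: [-0.8, -0.2, -1.4]
opening: 0.0137
gripper_force: 30.0
```

>>> send_rows --motion '[[[0, -0.001, 0, 0, 0, 0, 0.008], [0, 0, 0, 0, 0, 0, 0.008], [0, 0, 0, 0, 0, 0, 0.008]]]'

```text
clock: 53.9
tcp_pos: [0.5879, -0.0077, 0.1486]
tool_rot: [[1.0, 0.0, -0.0], [0.0, -1.0, -0.0], [-0.0, 0.0, -1.0]]
ft_force: [0.2, -0.2, 0.1]
opening: 0.014
gripper_force: 30.0
```

>>> send_rows --motion '[[[0, -0.001, 0, 0, 0, 0, 0.008], [0, 0, 0, 0, 0, 0, 0.008], [0, 0, 0, 0, 0, 0, 0.008]]]'

```text
clock: 54.2
tcp_pos: [0.5876, -0.0069, 0.1486]
tool_rot: [[1.0, 0.0, -0.001], [0.0, -1.0, -0.001], [-0.001, 0.001, -1.0]]
ft_force: [-0.3, -1.8, -0.4]
opening: 0.0138
gripper_force: 30.0
```

>>> send_rows --motion '[[[0, -0.001, 0, 0, 0, 0, 0.008], [0, 0, 0, 0, 0, 0, 0.008], [0, -0.001, 0, 0, 0, 0, 0.008], [0, 0, 0, 0, 0, 0, 0.008], [0, 0, 0, 0, 0, 0, 0.008]]]'

```text
clock: 54.7
tcp_pos: [0.5876, -0.0063, 0.1486]
tool_rot: [[1.0, -0.0, -0.001], [-0.0, -1.0, -0.003], [-0.001, 0.003, -1.0]]
ft_force: [-1.1, -5.1, 0.3]
opening: 0.0141
gripper_force: 30.0
```

>>> send_rows --motion '[[[0, 0.018, 0, 0, 0, 0, 0.008], [-0.0275, 0, 0, 0, 0, 0, 0.008], [-0.0275, 0, 0, 0, 0, 0, 0.008], [0, -0.04, 0, 0, 0, 0, 0.008], [0, -0.013, 0, 0, 0, 0, 0.008]]]'

```text
clock: 55.2
tcp_pos: [0.5331, 0.0372, 0.1493]
tool_rot: [[1.0, 0.006, 0.002], [0.006, -1.0, 0.006], [0.002, -0.006, -1.0]]
ft_force: [0.1, 0.6, 0.2]
opening: 0.0135
gripper_force: 30.0
```

>>> send_rows --motion '[[[0, 0, 0, 0, 0, 0, 0.008], [0.01, 0, 0, 0, 0, 0, 0.008], [0.005, 0, 0, 0, 0, 0, 0.008], [0.003, 0, 0, 0, 0, 0, 0.008], [0, 0, 0, 0, 0, 0, 0.008]]]'

```text
clock: 55.7
tcp_pos: [0.5517, 0.0297, 0.1484]
tool_rot: [[1.0, -0.001, 0.0], [-0.001, -1.0, -0.0], [0.0, 0.0, -1.0]]
ft_force: [-0.7, 0.8, -0.2]
opening: 0.0138
gripper_force: 30.0
```

>>> send_rows --motion '[[[0.001, 0, 0, 0, 0, 0, 0.008], [0.001, 0, 0, 0, 0, 0, 0.008], [0, 0, 0, 0, 0, 0, 0.008], [0, 0, 0, 0, 0, 0, 0.008]]]'

```text
clock: 56.1
tcp_pos: [0.5529, 0.0308, 0.1487]
tool_rot: [[1.0, 0.001, 0.0], [0.001, -1.0, 0.0], [0.0, -0.0, -1.0]]
ft_force: [0.4, -0.9, -0.9]
opening: 0.0138
gripper_force: 30.0
```

>>> send_rows --motion '[[[0.001, 0, 0, 0, 0, 0, 0.008], [0, 0, 0, 0, 0, 0, 0.008], [0, 0, 0, 0, 0, 0, 0.008]]]'

```text
clock: 56.4
tcp_pos: [0.5536, 0.0308, 0.1486]
tool_rot: [[1.0, 0.001, -0.001], [0.001, -1.0, 0.0], [-0.001, -0.0, -1.0]]
ft_force: [-0.6, 0.2, 0.7]
opening: 0.0139
gripper_force: 30.0
```

>>> send_rows --motion '[[[0.001, 0, 0, 0, 0, 0, 0.008], [0, 0, 0, 0, 0, 0, 0.008], [0, 0, 0, 0, 0, 0, 0.008]]]'

```text
clock: 56.7
tcp_pos: [0.554, 0.0308, 0.1485]
tool_rot: [[1.0, 0.001, -0.002], [0.001, -1.0, -0.0], [-0.002, 0.0, -1.0]]
ft_force: [-2.5, 0.1, 1.1]
opening: 0.0142
gripper_force: 30.0
```

>>> send_rows --motion '[[[0.001, 0, 0, 0, 0, 0, 0.008], [0, 0, 0, 0, 0, 0, 0.008], [-0.02, 0, 0, 0, 0, 0, 0.008], [-0.01, 0, -0.045, 0, 0, 0, 0.008], [0, 0.02, -0.045, 0, 0, 0, 0.008]]]'

```text
clock: 57.2
tcp_pos: [0.5258, 0.0139, 0.2392]
tool_rot: [[1.0, 0.007, 0.001], [0.007, -1.0, 0.002], [0.001, -0.002, -1.0]]
ft_force: [0.8, -0.5, -0.7]
opening: 0.0137
gripper_force: 30.0
```

>>> send_rows --motion '[[[0, 0.04, 0, 0, 0, 0, 0.008], [0, 0, 0, 0, 0, 0, 0.008], [0, 0, 0, 0, 0, 0, 0.008], [0, 0, 0, 0, 0, 0, 0.008]]]'

```text
clock: 57.6
tcp_pos: [0.5267, -0.0284, 0.2385]
tool_rot: [[1.0, 0.002, 0.002], [0.002, -1.0, 0.001], [0.002, -0.001, -1.0]]
ft_force: [-1.1, -0.6, -0.4]
opening: 0.0138
gripper_force: 30.0
```

```bash
for r in ".10 .19" "-.03 .056" "-.16 -.078"; do set -- $r; echo == $r; python3 q.py wz .535 .63 $1 $2 ; python3 r.py pics/wz_r.png .63 $2|awk '$5>25'; done; python3 p.py w22
```

```text
== .10 .19
[ 0.5262 -0.0281  0.2383] [ 0.3053 -1.1802  0.2031]
0.5780,0.1809 -> 0.5355,0.1802 len 43 ang 89.0
0.6185,0.1330 -> 0.6180,0.1764 len 43 ang 89.4
0.5502,0.1316 -> 0.6183,0.1323 len 68 ang 89.4
0.5490,0.1348 -> 0.5487,0.1695 len 35 ang 89.5
0.6183,0.1290 -> 0.5623,0.1282 len 56 ang 89.2
0.6120,0.1685 -> 0.5770,0.1679 len 35 ang 89.0
0.6173,0.1893 -> 0.5786,0.1888 len 39 ang 89.2
0.5792,0.1814 -> 0.6183,0.1820 len 39 ang 89.1
== -.03 .056
[ 0.526  -0.0289  0.2386] [ 0.5175  0.1093 -0.1316]
0.5811,0.0520 -> 0.6205,0.0524 len 39 ang 89.4
0.5964,-0.0075 -> 0.5548,-0.0070 len 42 ang 0.7
0.6214,-0.0017 -> 0.6210,0.0405 len 42 ang 89.5
0.5520,-0.0035 -> 0.5520,0.0227 len 26 ang 0.0
0.5575,0.0324 -> 0.5575,0.0068 len 26 ang 90.0
0.5905,0.0328 -> 0.5577,0.0327 len 33 ang 89.8
0.5533,-0.0031 -> 0.6208,-0.0023 len 67 ang 89.3
0.5727,0.0066 -> 0.6045,0.0069 len 32 ang 89.5
0.5823,0.0443 -> 0.6214,0.0449 len 39 ang 89.1
0.6127,-0.0041 -> 0.5842,-0.0039 len 28 ang 0.3
0.6224,0.0446 -> 0.6231,-0.0001 len 45 ang 89.1
== -.16 -.078
[ 0.526  -0.0292  0.2387] [-0.7211 -0.4035 -0.801 ]
0.6242,
[... 381 characters left out ...]
.3
pose [ 0.526  -0.0293  0.2387] yaw 0.029729743965197224 tilt [0.0001 0.0001] F [-0.0812  0.1455 -0.3987]Traceback (most recent call last):
  File "p.py", line 5, in <module>
    c=cap('side') if len(sys.argv)<2 else capm('wrist',sys.argv[1])
                                          ~~~~^^^^^^^^^^^^^^^^^^^^^
  File "h.py", line 24, in capm
    c=cap(n,save); p,_,_,R=pose(4); U,_,V=np.linalg.svd(R); T=np.eye(4);T[:3,:3]=U@V;T[:3,3]=p
                           ~~~~^^^
  File "h.py", line 21, in pose
    ctrl.capture('side'); s=ctrl.read_state(); P.append(s['tcp_pos']);F.append(s['ft_force']);R.append(np.array(s['tool_rot']))
    ~~~~~~~~~~~~^^^^^^^^
ValueError: 200 camera calls are used up
```

The 200 camera calls are used up, since my pose averaging took one per reading, so there is no more vision. The last look showed all three holders square and against both fences. I'll find the rockers in the images I already saved.

```bash
cat > k.py <<'E'
from h import pix2w,w2pix
from bench import ctrl
import numpy as np,cv2,re
H=np.array([[.0001,-.9648,-.2629,.0727],[1,.0002,-.0004,-.0008],[.0004,-.2629,.9648,-.1665],[0,0,0,1.]])
E
python3 - <<'E'
from k import *
try:
    c=ctrl.capture('wrist')
except Exception as e: print(e)
for n in ('w1','w2','w3','w10','w15','w16','w17','w18','w19','w20','w22'):
    im=cv2.imread('pics/%s.png'%n)
    if im is not None: cv2.putText(im,n,(20,400),0,1.2,(0,0,255),2); cv2.imwrite('/tmp/%s.png'%n,im)
g=lambda n:cv2.resize(cv2.imread('/tmp/%s.png'%n),(266,200))
cv2.imwrite('pics/m1.png',np.vstack([np.hstack([g('w1'),g('w15'),g('w16')]),np.hstack([g('w17'),g('w18'),g('w19')])]))
E
```

```text
200 camera calls are used up
```

View pics/m1.png

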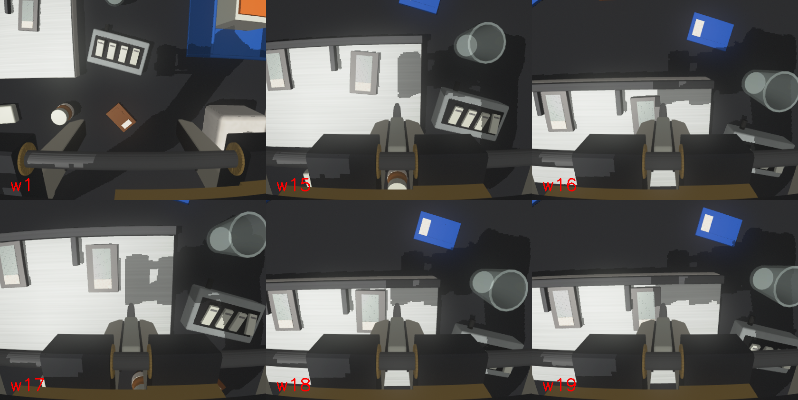

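Run:
```python
import cv2,numpy as np
a=cv2.resize(cv2.imread('pics/w1.png')[50:170,175:325],(400,320),interpolation=2)
b=cv2.imread('pics/w15.png');b=cv2.resize(b[175:305,345:520],(400,297),interpolation=2);b=np.vstack([b,np.zeros((23,400,3),np.uint8)])
cv2.imwrite('pics/m2.png',np.hstack([a,b]))
```

```text
(no output)
```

View pics/m2.png

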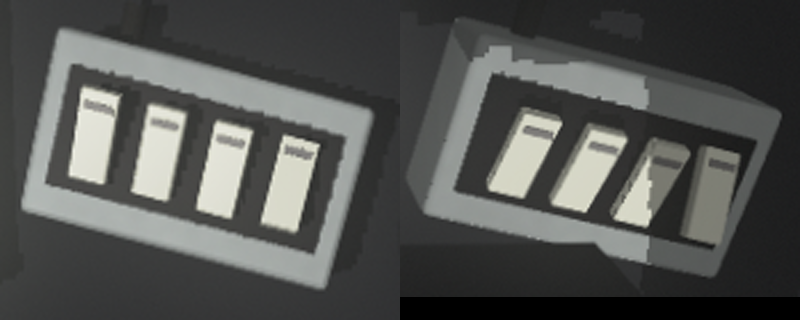

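The left crop (w1) shows the rocker tops at (95,135), (158,152), (225,168) and (290,183), with the bank yawed by about -14°. The first three are off with the far end up, and the fourth is on. The far points come out at about (0.517,-0.298), (0.511,-0.323) and (0.504,-0.348).

>>> send_rows --motion '[[[0, 0.045, 0, 0, 0, 0, 0.008], [0, 0.045, 0, 0, 0, 0, 0.008], [0, 0.045, 0, 0, 0, 0, 0.008], [0, 0.045, 0, 0, 0, 0, 0.008], [-0.002, 0.045, 0, 0, 0, 0, 0.008]]]'

```text
clock: 59.25
tcp_pos: [0.5242, -0.2559, 0.2387]
tool_rot: [[1.0, 0.001, 0.001], [0.001, -1.0, 0.0], [0.001, -0.0, -1.0]]
ft_force: [0.3, 0.3, -0.3]
opening: 0.0139
gripper_force: 30.0
```

>>> send_rows --motion '[[[-0.002, 0.044, 0.02, 0, 0, 0, 0.008], [0, 0, 0.03, 0, 0, 0, 0.008], [0, 0, 0.022, 0, 0, 0, 0.008], [0, 0, 0, 0, 0, 0, 0.008], [0, 0, 0, 0, 0, 0, 0.008]]]'

```text
clock: 59.75
tcp_pos: [0.5226, -0.2981, 0.167]
tool_rot: [[1.0, 0.001, 0.0], [0.001, -1.0, 0.0], [0.0, -0.0, -1.0]]
ft_force: [0.2, 0.3, 0.4]
opening: 0.0138
gripper_force: 30.0
```

>>> send_rows --motion '[[[0, 0, 0.004, 0, 0, 0, 0.008], [0, 0, 0.003, 0, 0, 0, 0.008], [0, 0, 0, 0, 0, 0, 0.008], [0, 0, 0, 0, 0, 0, 0.008]]]'

```text
clock: 60.15
tcp_pos: [0.5224, -0.2982, 0.1601]
tool_rot: [[1.0, 0.001, 0.001], [0.001, -1.0, -0.0], [0.001, 0.0, -1.0]]
ft_force: [-0.1, 0.2, -0.3]
opening: 0.0141
gripper_force: 30.0
```

>>> send_rows --motion '[[[0, 0, 0.002, 0, 0, 0, 0.008], [0, 0, 0.001, 0, 0, 0, 0.008], [0, 0, 0, 0, 0, 0, 0.008], [0, 0, 0, 0, 0, 0, 0.008]]]'

```text
clock: 60.55
tcp_pos: [0.5224, -0.2983, 0.1568]
tool_rot: [[1.0, 0.001, 0.0], [0.001, -1.0, -0.0], [0.0, 0.0, -1.0]]
ft_force: [0.3, -0.1, -0.1]
opening: 0.0138
gripper_force: 30.0
```

>>> send_rows --motion '[[[0, 0, 0.002, 0, 0, 0, 0.008], [0, 0, 0.001, 0, 0, 0, 0.008], [0, 0, 0, 0, 0, 0, 0.008], [0, 0, 0, 0, 0, 0, 0.008]]]'

```text
clock: 60.95
tcp_pos: [0.5223, -0.2983, 0.1537]
tool_rot: [[1.0, 0.001, 0.0], [0.001, -1.0, -0.0], [0.0, 0.0, -1.0]]
ft_force: [0.6, -0.1, 1.4]
opening: 0.0141
gripper_force: 30.0
```

>>> send_rows --motion '[[[0, 0, 0.002, 0, 0, 0, 0.008], [0, 0, 0.002, 0, 0, 0, 0.008], [0, 0, 0, 0, 0, 0, 0.008], [0, 0, 0, 0, 0, 0, 0.008]]]'

```text
clock: 61.35
tcp_pos: [0.5229, -0.2984, 0.1499]
tool_rot: [[1.0, 0.001, 0.002], [0.001, -1.0, -0.001], [0.002, 0.001, -1.0]]
ft_force: [1.7, -1.1, 1.9]
opening: 0.0139
gripper_force: 30.0
```

>>> send_rows --motion '[[[0, 0, 0.002, 0, 0, 0, 0.008], [0, 0, 0, 0, 0, 0, 0.008], [0, 0, 0, 0, 0, 0, 0.008]]]'

```text
clock: 61.65
tcp_pos: [0.5231, -0.2985, 0.1488]
tool_rot: [[1.0, 0.001, 0.002], [0.001, -1.0, -0.001], [0.002, 0.001, -1.0]]
ft_force: [2.6, 0.3, 5.0]
opening: 0.0137
gripper_force: 30.0
```

>>> send_rows --motion '[[[0, 0, 0.001, 0, 0, 0, 0.008], [0, 0, 0, 0, 0, 0, 0.008], [0, 0, 0, 0, 0, 0, 0.008]]]'

```text
clock: 61.95
tcp_pos: [0.5231, -0.2985, 0.1486]
tool_rot: [[1.0, 0.001, 0.003], [0.001, -1.0, -0.001], [0.003, 0.001, -1.0]]
ft_force: [1.0, -0.1, 9.7]
opening: 0.0139
gripper_force: 30.0
```

>>> send_rows --motion '[[[0, 0, 0.001, 0, 0, 0, 0.008], [0, 0, 0, 0, 0, 0, 0.008], [0, 0, 0, 0, 0, 0, 0.008]]]'

```text
clock: 62.25
tcp_pos: [0.5232, -0.2985, 0.1484]
tool_rot: [[1.0, 0.001, 0.003], [0.001, -1.0, -0.001], [0.003, 0.001, -1.0]]
ft_force: [-1.0, 1.2, 13.6]
opening: 0.0139
gripper_force: 30.0
```

>>> send_rows --motion '[[[0, 0, -0.019, 0, 0, 0, 0.008], [-0.0065, 0.025, 0, 0, 0, 0, 0.008], [0, 0, 0, 0, 0, 0, 0.008], [0, 0, 0.008, 0, 0, 0, 0.008], [0, 0, 0, 0, 0, 0, 0.008]]]'

```text
clock: 62.75
tcp_pos: [0.5145, -0.3215, 0.1547]
tool_rot: [[1.0, 0.002, -0.004], [0.002, -1.0, 0.003], [-0.004, -0.003, -1.0]]
ft_force: [-0.7, -1.0, -1.3]
opening: 0.0139
gripper_force: 30.0
```

>>> send_rows --motion '[[[0, 0, 0.002, 0, 0, 0, 0.008], [0, 0, 0.002, 0, 0, 0, 0.008], [0, 0, 0.002, 0, 0, 0, 0.008], [0, 0, 0, 0, 0, 0, 0.008]]]'

```text
clock: 63.15
tcp_pos: [0.5161, -0.3224, 0.1505]
tool_rot: [[1.0, 0.002, 0.0], [0.002, -1.0, 0.001], [0.0, -0.001, -1.0]]
ft_force: [-0.1, -0.2, 0.0]
opening: 0.0141
gripper_force: 30.0
```

>>> send_rows --motion '[[[0, 0, 0.002, 0, 0, 0, 0.008], [0, 0, 0.001, 0, 0, 0, 0.008], [0, 0, 0, 0, 0, 0, 0.008], [0, 0, 0, 0, 0, 0, 0.008]]]'

```text
clock: 63.55
tcp_pos: [0.5164, -0.3228, 0.1491]
tool_rot: [[1.0, 0.001, 0.002], [0.001, -1.0, 0.0], [0.002, -0.0, -1.0]]
ft_force: [-0.7, 1.9, 6.8]
opening: 0.0141
gripper_force: 30.0
```

>>> send_rows --motion '[[[0, 0, 0.001, 0, 0, 0, 0.008], [0, 0, 0, 0, 0, 0, 0.008], [0, 0, 0.001, 0, 0, 0, 0.008], [0, 0, 0, 0, 0, 0, 0.008], [0, 0, 0, 0, 0, 0, 0.008]]]'

```text
clock: 64.05
tcp_pos: [0.5165, -0.3228, 0.1487]
tool_rot: [[1.0, 0.001, 0.002], [0.001, -1.0, -0.0], [0.002, 0.0, -1.0]]
ft_force: [-1.7, 2.6, 13.7]
opening: 0.0137
gripper_force: 30.0
```

>>> send_rows --motion '[[[0, 0, -0.019, 0, 0, 0, 0.008], [-0.0065, 0.025, 0, 0, 0, 0, 0.008], [0, 0, 0, 0, 0, 0, 0.008], [0, 0, 0.006, 0, 0, 0, 0.008], [0, 0, 0, 0, 0, 0, 0.008]]]'

```text
clock: 64.55
tcp_pos: [0.5085, -0.3467, 0.1569]
tool_rot: [[1.0, 0.001, -0.003], [0.001, -1.0, 0.003], [-0.003, -0.003, -1.0]]
ft_force: [-0.6, -0.2, -1.7]
opening: 0.014
gripper_force: 30.0
```

>>> send_rows --motion '[[[0, 0, 0, 0, 0, 0, 0.008], [0, 0, 0.002, 0, 0, 0, 0.008], [0, 0, 0.002, 0, 0, 0, 0.008], [0, 0, 0.002, 0, 0, 0, 0.008]]]'

```text
clock: 64.95
tcp_pos: [0.5105, -0.3479, 0.1531]
tool_rot: [[1.0, 0.001, 0.003], [0.001, -1.0, -0.0], [0.003, 0.0, -1.0]]
ft_force: [1.0, -0.7, 1.3]
opening: 0.0137
gripper_force: 30.0
```

>>> send_rows --motion '[[[0, 0, 0.002, 0, 0, 0, 0.008], [0, 0, 0.002, 0, 0, 0, 0.008], [0, 0, 0.001, 0, 0, 0, 0.008], [0, 0, 0, 0, 0, 0, 0.008]]]'

```text
clock: 65.35
tcp_pos: [0.511, -0.3483, 0.1487]
tool_rot: [[1.0, 0.001, 0.004], [0.001, -1.0, -0.001], [0.004, 0.001, -1.0]]
ft_force: [2.9, 0.2, 3.8]
opening: 0.0137
gripper_force: 30.0
```

>>> send_rows --motion '[[[0, 0, 0.001, 0, 0, 0, 0.008], [0, 0, 0, 0, 0, 0, 0.008], [0, 0, 0.001, 0, 0, 0, 0.008], [0, 0, 0, 0, 0, 0, 0.008], [0, 0, 0, 0, 0, 0, 0.008]]]'

```text
clock: 65.85
tcp_pos: [0.5111, -0.3484, 0.1483]
tool_rot: [[1.0, 0.001, 0.005], [0.001, -1.0, -0.001], [0.005, 0.001, -1.0]]
ft_force: [2.3, 1.2, 11.0]
opening: 0.0141
gripper_force: 30.0
```

>>> send_rows --motion '[[[0, 0, -0.04, 0, 0, 0, 0.008], [0.005, -0.047, -0.01, 0, 0, 0, 0.008], [0.005, -0.049, 0, 0, 0, 0, 0.008], [0.005, -0.049, 0, 0, 0, 0, 0.008], [0.005, -0.049, 0, 0, 0, 0, 0.008]]]'

```text
clock: 66.35
tcp_pos: [0.5265, -0.1533, 0.1946]
tool_rot: [[1.0, -0.001, -0.005], [-0.001, -1.0, -0.0], [-0.005, 0.0, -1.0]]
ft_force: [1.4, 1.0, -0.4]
opening: 0.0137
gripper_force: 30.0
```

>>> send_rows --motion '[[[0.005, -0.047, 0, 0, 0, 0, 0.008], [0, 0, 0, 0, 0, 0, 0.008], [0, 0, 0, 0, 0, 0, 0.008], [0, 0, 0, 0, 0, 0, 0.008], [0, 0, 0, 0, 0, 0, 0.008]]]'

```text
clock: 66.85
tcp_pos: [0.533, -0.1098, 0.1951]
tool_rot: [[1.0, -0.003, -0.002], [-0.003, -1.0, -0.001], [-0.002, 0.001, -1.0]]
ft_force: [0.0, 0.4, 0.7]
opening: 0.0137
gripper_force: 30.0
```

>>> send_rows --motion '[[[0, 0, 0.03, 0, 0, 0, 0.008], [0, 0, 0.0165, 0, 0, 0, 0.008], [0, 0, 0, 0, 0, 0, 0.008], [0.01, 0, 0, 0, 0, 0, 0.008], [0.005, 0, 0, 0, 0, 0, 0.008]]]'

```text
clock: 67.35
tcp_pos: [0.5512, -0.108, 0.1504]
tool_rot: [[1.0, -0.0, 0.004], [-0.0, -1.0, -0.0], [0.004, 0.0, -1.0]]
ft_force: [0.2, 0.7, -0.3]
opening: 0.0142
gripper_force: 30.0
```

>>> send_rows --motion '[[[0.002, 0, 0, 0, 0, 0, 0.008], [0.002, 0, 0, 0, 0, 0, 0.008], [0.001, 0, 0, 0, 0, 0, 0.008], [0, 0, 0, 0, 0, 0, 0.008], [0, 0, 0, 0, 0, 0, 0.008]]]'

```text
clock: 67.85
tcp_pos: [0.5539, -0.1072, 0.1492]
tool_rot: [[1.0, 0.001, -0.0], [0.001, -1.0, 0.0], [-0.0, -0.0, -1.0]]
ft_force: [-0.6, -0.6, 0.3]
opening: 0.0142
gripper_force: 30.0
```

>>> send_rows --motion '[[[0.001, 0, 0, 0, 0, 0, 0.008], [0.001, 0, 0, 0, 0, 0, 0.008], [0, 0, 0, 0, 0, 0, 0.008], [0, 0, 0, 0, 0, 0, 0.008]]]'

```text
clock: 68.25
tcp_pos: [0.5559, -0.1072, 0.1491]
tool_rot: [[1.0, 0.001, -0.0], [0.001, -1.0, 0.0], [-0.0, -0.0, -1.0]]
ft_force: [0.6, -0.3, -0.8]
opening: 0.0138
gripper_force: 30.0
```

>>> send_rows --motion '[[[0.001, 0, 0, 0, 0, 0, 0.008], [0, 0, 0, 0, 0, 0, 0.008], [0, 0, 0, 0, 0, 0, 0.008]]]'

```text
clock: 68.55
tcp_pos: [0.5563, -0.1072, 0.149]
tool_rot: [[1.0, 0.001, -0.002], [0.001, -1.0, 0.0], [-0.002, -0.0, -1.0]]
ft_force: [-0.9, 0.0, 0.3]
opening: 0.0139
gripper_force: 30.0
```

>>> send_rows --motion '[[[-0.02, 0, 0, 0, 0, 0, 0.008], [0, 0, -0.03, 0, 0, 0, 0.008], [0, -0.045, 0, 0, 0, 0, 0.008], [0, -0.045, 0, 0, 0, 0, 0.008], [0, -0.045, 0, 0, 0, 0, 0.008]]]'

```text
clock: 69.05
tcp_pos: [0.538, 0.0291, 0.1799]
tool_rot: [[1.0, -0.001, 0.003], [-0.001, -1.0, 0.001], [0.003, -0.001, -1.0]]
ft_force: [0.9, 0.5, -0.2]
opening: 0.0139
gripper_force: 30.0
```

>>> send_rows --motion '[[[0, 0, 0, 0, 0, 0, 0.008], [0, 0, 0.03, 0, 0, 0, 0.008], [0, 0, 0, 0, 0, 0, 0.008], [0.01, 0, 0, 0, 0, 0, 0.008], [0.003, 0, 0, 0, 0, 0, 0.008]]]'

```text
clock: 69.55
tcp_pos: [0.5525, 0.0273, 0.1503]
tool_rot: [[1.0, -0.001, 0.004], [-0.001, -1.0, 0.0], [0.004, -0.0, -1.0]]
ft_force: [0.6, 0.0, -1.1]
opening: 0.0138
gripper_force: 30.0
```

>>> send_rows --motion '[[[0.002, 0, 0, 0, 0, 0, 0.008], [0.001, 0, 0, 0, 0, 0, 0.008], [0.001, 0, 0, 0, 0, 0, 0.008], [0, 0, 0, 0, 0, 0, 0.008], [0, 0, 0, 0, 0, 0, 0.008]]]'

```text
clock: 70.05
tcp_pos: [0.5538, 0.0277, 0.1493]
tool_rot: [[1.0, 0.001, -0.0], [0.001, -1.0, 0.0], [-0.0, -0.0, -1.0]]
ft_force: [-0.2, -0.2, -0.9]
opening: 0.0136
gripper_force: 30.0
```

>>> send_rows --motion '[[[0.001, 0, 0, 0, 0, 0, 0.008], [0, 0, 0, 0, 0, 0, 0.008], [0, 0, 0, 0, 0, 0, 0.008]]]'

```text
clock: 70.35
tcp_pos: [0.5542, 0.0278, 0.149]
tool_rot: [[1.0, 0.001, -0.002], [0.001, -1.0, -0.0], [-0.002, 0.0, -1.0]]
ft_force: [-1.4, -0.3, 0.8]
opening: 0.0138
gripper_force: 30.0
```

>>> send_rows --motion '[[[0.001, 0, 0, 0, 0, 0, 0.008], [0, 0, 0, 0, 0, 0, 0.008], [0, 0, 0, 0, 0, 0, 0.008]]]'

```text
clock: 70.65
tcp_pos: [0.5547, 0.0277, 0.1489]
tool_rot: [[1.0, 0.001, -0.003], [0.001, -1.0, -0.0], [-0.003, 0.0, -1.0]]
ft_force: [-4.4, 0.4, 3.2]
opening: 0.0139
gripper_force: 30.0
```

>>> send_rows --motion '[[[-0.02, 0, 0, 0, 0, 0, 0.008], [0, 0, -0.03, 0, 0, 0, 0.008], [0, -0.045, 0, 0, 0, 0, 0.008], [0, -0.045, 0, 0, 0, 0, 0.008], [0, -0.043, 0, 0, 0, 0, 0.008]]]'

```text
clock: 71.15
tcp_pos: [0.5383, 0.1631, 0.1802]
tool_rot: [[1.0, -0.0, 0.007], [-0.0, -1.0, 0.003], [0.007, -0.003, -1.0]]
ft_force: [0.3, -0.1, 0.4]
opening: 0.0139
gripper_force: 30.0
```

>>> send_rows --motion '[[[0, 0, 0, 0, 0, 0, 0.008], [0, 0, 0.03, 0, 0, 0, 0.008], [0, 0, 0, 0, 0, 0, 0.008], [0.01, 0, 0, 0, 0, 0, 0.008], [0.002, 0, 0, 0, 0, 0, 0.008]]]'

```text
clock: 71.65
tcp_pos: [0.5509, 0.1604, 0.1504]
tool_rot: [[1.0, -0.001, 0.005], [-0.001, -1.0, 0.001], [0.005, -0.001, -1.0]]
ft_force: [0.3, -0.7, 0.2]
opening: 0.0141
gripper_force: 30.0
```

>>> send_rows --motion '[[[0.001, 0, 0, 0, 0, 0, 0.008], [0.001, 0, 0, 0, 0, 0, 0.008], [0.001, 0, 0, 0, 0, 0, 0.008], [0, 0, 0, 0, 0, 0, 0.008], [0, 0, 0, 0, 0, 0, 0.008]]]'

```text
clock: 72.15
tcp_pos: [0.5508, 0.1608, 0.1493]
tool_rot: [[1.0, 0.001, 0.0], [0.001, -1.0, 0.0], [0.0, -0.0, -1.0]]
ft_force: [-0.2, 0.8, -0.8]
opening: 0.0136
gripper_force: 30.0
```

>>> send_rows --motion '[[[0.001, 0, 0, 0, 0, 0, 0.008], [0, 0, 0, 0, 0, 0, 0.008], [0, 0, 0, 0, 0, 0, 0.008]]]'

```text
clock: 72.45
tcp_pos: [0.5519, 0.1608, 0.1492]
tool_rot: [[1.0, 0.001, -0.0], [0.001, -1.0, 0.0], [-0.0, -0.0, -1.0]]
ft_force: [-0.7, 0.5, -0.3]
opening: 0.0142
gripper_force: 30.0
```

>>> send_rows --motion '[[[0.001, 0, 0, 0, 0, 0, 0.008], [0, 0, 0, 0, 0, 0, 0.008], [0, 0, 0, 0, 0, 0, 0.008]]]'

```text
clock: 72.75
tcp_pos: [0.5523, 0.1608, 0.1491]
tool_rot: [[1.0, 0.001, -0.001], [0.001, -1.0, -0.0], [-0.001, 0.0, -1.0]]
ft_force: [-1.5, 0.3, -0.3]
opening: 0.014
gripper_force: 30.0
```

>>> send_rows --motion '[[[-0.022, 0, 0, 0, 0, 0, 0.008], [0, 0, -0.045, 0, 0, 0, 0.008], [0, -0.042, 0, 0, 0, 0, 0.008], [0, -0.042, 0, 0, 0, 0, 0.008], [0, -0.042, 0, 0, 0, 0, 0.008]]]'

```text
clock: 73.25
tcp_pos: [0.5317, 0.288, 0.195]
tool_rot: [[1.0, -0.001, 0.003], [-0.001, -1.0, 0.001], [0.003, -0.001, -1.0]]
ft_force: [0.6, -0.0, -1.4]
opening: 0.0141
gripper_force: 30.0
```

>>> send_rows --motion '[[[0, -0.042, 0, 0, 0, 0, 0.008], [0, -0.039, 0, 0, 2.9, 0, 0.008], [0, 0, 0, 0, 0, 0, 0.008], [0, 0, 0, 0, 0, 0, 0.008], [0, 0, 0, 0, 0, 0, 0.008]]]'

```text
clock: 73.75
tcp_pos: [0.5317, 0.366, 0.1941]
tool_rot: [[0.999, -0.002, 0.051], [-0.001, -1.0, -0.002], [0.051, 0.001, -0.999]]
ft_force: [0.3, -0.9, -2.1]
opening: 0.0143
gripper_force: 30.0
```

>>> send_rows --motion '[[[0, 0, 0, 0, 0, 0, 0.008], [0, 0, 0, 0, 0, 0, 0.008], [0, 0, 0, 0, 0, 0, 0.008]]]'

```text
clock: 74.05
tcp_pos: [0.5313, 0.3667, 0.1944]
tool_rot: [[0.999, -0.001, 0.051], [-0.001, -1.0, -0.0], [0.051, 0.0, -0.999]]
ft_force: [-0.9, -0.3, -1.0]
opening: 0.0136
gripper_force: 30.0
```

>>> send_rows --motion '[[[-0.001, -0.001, 0.02, 0, 0, 0, 0.008], [-0.0007, 0, 0.014, 0, 0, 0, 0.008], [0, 0, 0, 0, 0, 0, 0.008], [-0.0003, 0, 0.005, 0, 0, 0, 0.008], [0, 0, 0, 0, 0, 0, 0.008]]]'

```text
clock: 74.55
tcp_pos: [0.5309, 0.3687, 0.1553]
tool_rot: [[0.999, 0.0, 0.051], [0.0, -1.0, 0.0], [0.051, -0.0, -0.999]]
ft_force: [0.5, -0.1, -0.5]
opening: 0.014
gripper_force: 30.0
```

>>> send_rows --motion '[[[-0.0002, 0, 0.004, 0, 0, 0, 0.008], [0, 0, 0, 0, 0, 0, 0.008], [-0.0002, 0, 0.004, 0, 0, 0, 0.008], [0, 0, 0, 0, 0, 0, 0.008], [0, 0, 0, 0, 0, 0, 0.008]]]'

```text
clock: 75.05
tcp_pos: [0.5307, 0.3687, 0.147]
tool_rot: [[0.999, 0.001, 0.05], [0.001, -1.0, -0.0], [0.05, 0.0, -0.999]]
ft_force: [0.6, -0.2, -1.0]
opening: 0.014
gripper_force: 30.0
```

>>> send_rows --motion '[[[-0.0002, 0, 0.005, 0, 0, 0, 0.008], [0, 0, 0, 0, 0, 0, 0.008], [-0.0003, 0, 0.005, 0, 0, 0, 0.008], [0, 0, 0, 0, 0, 0, 0.008], [0, 0, 0, 0, 0, 0, 0.008]]]'

```text
clock: 75.55
tcp_pos: [0.5306, 0.3686, 0.1368]
tool_rot: [[0.999, 0.001, 0.05], [0.001, -1.0, -0.0], [0.05, 0.0, -0.999]]
ft_force: [0.5, -0.5, -1.5]
opening: 0.0137
gripper_force: 30.0
```

>>> send_rows --motion '[[[-0.0003, 0.001, 0.006, 0, 0, 0, 0.008], [0, 0, 0, 0, 0, 0, 0.008], [-0.0003, 0, 0.006, 0, 0, 0, 0.008], [0, 0, 0, 0, 0, 0, 0.008], [0, 0, 0, 0, 0, 0, 0.008]]]'

```text
clock: 76.05
tcp_pos: [0.5306, 0.3678, 0.1248]
tool_rot: [[0.999, 0.001, 0.05], [0.001, -1.0, -0.0], [0.05, 0.0, -0.999]]
ft_force: [-0.2, 0.0, 0.3]
opening: 0.0141
gripper_force: 30.0
```

>>> send_rows --motion '[[[-0.0003, 0, 0.006, 0, 0, 0, 0.008], [0, 0, 0, 0, 0, 0, 0.008], [-0.0002, 0, 0.005, 0, 0, 0, 0.008], [0, 0, 0, 0, 0, 0, 0.008], [0, 0, 0, 0, 0, 0, 0.008]]]'

```text
clock: 76.55
tcp_pos: [0.5307, 0.3677, 0.1139]
tool_rot: [[0.999, 0.001, 0.05], [0.001, -1.0, -0.0], [0.05, 0.0, -0.999]]
ft_force: [0.7, 1.1, 0.8]
opening: 0.0142
gripper_force: 30.0
```

>>> send_rows --motion '[[[-0.0001, 0, 0.002, 0, 0, 0, 0.008], [0, 0, 0, 0, 0, 0, 0.008], [0, 0, 0.001, 0, 0, 0, 0.008], [0, 0, 0, 0, 0, 0, 0.008], [0, 0, 0, 0, 0, 0, 0.008]]]'

```text
clock: 77.05
tcp_pos: [0.5309, 0.3678, 0.1111]
tool_rot: [[0.999, 0.001, 0.051], [0.001, -1.0, 0.0], [0.051, -0.0, -0.999]]
ft_force: [0.6, -0.5, -0.5]
opening: 0.0141
gripper_force: 30.0
```

>>> send_rows --motion '[[[-0.0001, 0, 0.001, 0, 0, 0, 0.008], [0, 0, 0, 0, 0, 0, 0.008], [0, 0, 0, 0, 0, 0, 0.008]]]'

```text
clock: 77.35
tcp_pos: [0.5308, 0.3678, 0.11]
tool_rot: [[0.999, 0.001, 0.051], [0.001, -1.0, 0.0], [0.051, -0.0, -0.999]]
ft_force: [-0.5, 1.1, -0.4]
opening: 0.0142
gripper_force: 30.0
```

>>> send_rows --motion '[[[0, 0, 0.001, 0, 0, 0, 0.008], [0, 0, 0, 0, 0, 0, 0.008], [0, 0, 0, 0, 0, 0, 0.008]]]'

```text
clock: 77.65
tcp_pos: [0.5309, 0.3677, 0.109]
tool_rot: [[0.999, 0.001, 0.051], [0.001, -1.0, -0.0], [0.051, 0.0, -0.999]]
ft_force: [0.3, -0.1, -0.2]
opening: 0.014
gripper_force: 30.0
```

>>> send_rows --motion '[[[0, 0, 0.001, 0, 0, 0, 0.008], [0, 0, 0, 0, 0, 0, 0.008], [0, 0, 0, 0, 0, 0, 0.008]]]'

```text
clock: 77.95
tcp_pos: [0.5311, 0.3678, 0.1085]
tool_rot: [[0.999, 0.001, 0.051], [0.001, -1.0, 0.0], [0.051, -0.0, -0.999]]
ft_force: [0.4, -0.2, 2.6]
opening: 0.014
gripper_force: 30.0
```

>>> send_rows --motion '[[[0, 0, 0, 0, 0, 0, 0.02], [0, 0, 0, 0, 0, 0, 0.04], [0, 0, 0, 0, 0, 0, 0.06], [0, 0, 0, 0, 0, 0, 0.06], [0, 0, 0, 0, 0, 0, 0.06]]]'

```text
clock: 78.45
tcp_pos: [0.5309, 0.3677, 0.108]
tool_rot: [[0.999, 0.001, 0.051], [0.001, -1.0, 0.0], [0.051, 0.0, -0.999]]
ft_force: [0.5, 0.5, -0.4]
opening: 0.0476
gripper_force: 0.0
```

>>> send_rows --motion '[[[0, 0, 0, 0, 0, 0, 0.06], [0, 0, 0, 0, 0, 0, 0.06], [0.0005, 0, -0.01, 0, 0, 0, 0.06], [0.001, 0, -0.02, 0, 0, 0, 0.06], [0.001, 0, -0.02, 0, 0, 0, 0.06]]]'

```text
clock: 78.95
tcp_pos: [0.5309, 0.3677, 0.1592]
tool_rot: [[0.999, 0.001, 0.05], [0.001, -1.0, -0.0], [0.05, 0.0, -0.999]]
ft_force: [0.0, -0.6, -0.5]
opening: 0.06
gripper_force: 0.0
```

>>> send_rows --motion '[[[0.002, 0, -0.04, 0, 0, 0, 0.06], [0.002, 0, -0.04, 0, 0, 0, 0.06], [0, 0, 0, 0, 0, 0, 0.06], [0, 0, 0, 0, 0, 0, 0.06], [0, 0, 0, 0, 0, 0, 0.06]]]'

```text
clock: 79.45
tcp_pos: [0.5301, 0.3672, 0.2374]
tool_rot: [[0.999, 0.001, 0.049], [0.001, -1.0, -0.001], [0.049, 0.001, -0.999]]
ft_force: [0.3, 0.5, -0.6]
opening: 0.06
gripper_force: 0.0
```

```bash
python3 -c "
from bench import ctrl
print(ctrl.close_job())"
```

```text
the job is handed in; nothing more can be done
None
```

I handed the job in: the last pictures showed all three holders snug, rockers 1–3 were then pressed on, and the stylus is back in its stand. I had used up all 200 camera calls by then, so the rockers, a final light touch on each holder's near edge, and the stylus return were checked only by arm force and position.

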